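Brake, load, release and dock the drying trolley, then start the blower

ROBOT

A 6-joint arm with a two-finger parallel gripper is mounted at the origin on a cart in front of the work surface, level with it; the furniture and walls round the work are solid. World frame = base frame: x ahead of the robot, y to its left, z up, the work surface at z = 0. Lengths are in m, angles in degrees, forces in N, time in s.
With the tool pointing down it reaches from about 0.275 to 0.775 m from the base axis. Payload 14.6 kg.
Tool frame: the origin (TCP) lies midway between the tips of the shut fingers; the grasp point (between the pads) lies 19 mm behind it (r.grip_point_offset is the distance from the TCP to the grasp point, in m); x points along the fingers, z is the direction in which the jaws open and shut, and the axes are right-handed (so a half turn about x gives the same grasp; the last joint's range is limited). The gripper opens to 85 mm and grips with 20 to 120 N. Pads are 22 mm wide; open, the fingers measure 114 mm over their backs; the gripper's body (76 mm by 85 mm) begins 54 mm behind the grasp point. The pads swing forward as they close: fully open they stand 13 mm farther back than shut.
Start: joints at [60.831, 15.075, -2.767, 72.158, 0, 81.102], TCP at [0.182, 0.492, 0.231] pointing down, gripper open.
Joint ranges: [-151.79, 151.79], [-50.71, 97.33], [-67.44, 78.34], [-121.81, 120.89], [-77.56, 73.72], [-180, 180]. Speed limits (degrees/s): [108.29, 108.29, 147.25, 159.86, 180, 180].

INTERFACE

Orientations are given as [roll, pitch, yaw] about the fixed x, y, z axes, in that order (R = Rz(yaw) Ry(pitch) Rx(roll)).
In Python, from plant import r gives the robot as it stands.
- The arm moves only by the tool play_rows, never from a script. Its arguments are lists of equal length, an entry for each row: "slide": the shift along the tool's x, y, z in units of 30 mm (1.0 is 30 mm), a list of three; "twist": the turn about the tool's x in units of 6 degrees (1.0 is 6 degrees); "claw": the finger opening in mm, from 0 to 85.4. In form: {"slide": [[tx, ty, tz], ...], "twist": [twist, ...], "claw": [claw, ...]}. A call has 1 to 5 rows; each row shifts and turns the commanded pose from where the row before left it, along the tool's axes as they then stand; what a row does not reach is not made up. A row lasts 1/10 s, in which the tool goes at most 50 mm and 8.59 degrees, less where a joint would pass 70% of its speed; a pose out of reach is approached as far as the arm can. A call is refused whole if a number of a shift passes 1 or a number of a turn 1, either way. A call with a gripper value outside its range is refused whole. The fingers move at their own pace and stop on an object; the grip force is fixed at half the most. Time passes only in rows, so rows that do not move let the fingers close. It gives the time, the measured TCP pose, the force and the opening at its end, in the units of the state.
- r.sense(): the state, without advancing time (a new reading comes with each control period).
- r.read_camera(name): name is "side" or "top" or "wrist"; returns the picture (384x512x3 uint8, blue, green, red); there is no depth.
- r.camera_model(name): a dict with "fx", "fy", "cx", "cy" (pixels), "extrinsics" (4x4, takes a point from camera to world coordinates). Camera axes: x right, y down, z forward; pixel columns grow to the right and rows downward; lengths in m; the calibration is good to about 2 mm. A picture is of the moment at which its call begins: read the wrist's pose just before it. camera_model takes no time and is no camera call; for the wrist camera it gives the pose at the moment of the call.
- r.close_job(): hands the job in, once; it reports no verdict.
The state is a dict: "time_s": time; "joint_positions": joint angles; "joint_vel": joint speeds; "tau": joint torques, N m; "position": TCP position; "eef_rot": TCP orientation; "contact_force": force on the tool from outside, world axes, zero at the start; "ft_torque": the same for the moment, N m; "gripper_width": finger opening in m.
Only numpy, scipy, OpenCV 4.12 (cv2) and the standard library are available. Lean on these libraries where they do the work, as an engineer would, in place of code of your own. Each camera call takes 0.05 s, during which the arm holds its last target.

TASK

Dry the washed parts: roll the tray trolley fully home to its loading end (away from the green blower), push its red brake lever down to lock it, and with the brake locked lay every washed part on the bench (the front hubs and the nylon tyre levers, however many there are) in the tray and let go of them. Then flick the brake lever fully up again, roll the loaded trolley by its post until it is fully home against the blower's end, and twist the orange sprung start key clockwise to its stop for a moment and let it spring back. Leave the green oil bottle standing where it is.

Things in the scene. Friction and masses are not known exactly. Their poses are not given: they have to be found in the camera images.
- tray_floor (a point): centre of the upper face of the tray floor of the trolley; moves with it. Its y points along the track to the blower, its z up, its x away from the robot. The tray inside is 140 mm (x) by 220 mm (y), with a rim 15 mm high and 5 mm thick; the floor is 46 mm above the bench
- trolley (a joint): travel of the trolley along its track, m: 0 = home at the loading end (the only place where the brake can lock), 0.11 = home at the blower. Stays where it is left; about 2 N to move. A steel tooth of the brake keeps it from leaving 0 while locked
- push_post (a point): point to grip on the trolley's black upright post, which stands outside the tray at the end away from the blower: 16 mm thick, round, this point 62 mm above the tray floor, the post's ball top ends 28 mm higher
- brake (a joint): angle of the brake lever on the side of the trolley that faces the robot, rad: 0 = fully up (arm 0.87 rad above level), 0.87 = fully down (arm level, locked). Locked counts from 0.72; released below 0.25. Stays where it is left by friction; takes about 2 N at its end. Away from the loading end its tooth lands on the catch rail at about 0.5 and it cannot lock
- brake_hinge (a point): hinge of the brake lever, 50 mm above the bench, axis along the tray's y; the arm stands out from it to the tray's -x
- brake_roller (a point): centre of the red roller at the end of the brake lever, 65 mm from the hinge; roller 20 mm thick, 30 mm long along the tray's y. It can be pressed down from above, or pinched at its two ends and carried along its arc
- start_key (a joint): angle of the sprung start key, rad: 0 = at rest, grows as it turns clockwise seen from above, stop at 1.2. At its stop counts from 1.05. A spring (about 0.1 N m at the stop) turns it back to 0 when let go
- key_grip (a point): point to grip on the orange wing of the start key on top of the green blower, on its vertical axis, 156 mm above the bench; wing 44 mm long along its own x, 14 mm thick along y, its top 13 mm above this point and its foot 21 mm below
- hub_a_mid (a point): bicycle front hub, grey metal, lying on its side: axle about 100 mm long, level, along this point's own x; two round flanges of 45 mm; between them the barrel, 26 mm wide across y and with room for 25 mm wide fingertips, is the part to grip (across y; fingers meet it as a block 57 mm along x, 26 mm across y, 45 mm high); 0.13 to 0.27 kg; this point: its centre, 22.5 mm above what it lies on. May be absent
- hub_b_mid (a point): bicycle front hub, grey metal, lying on its side: axle about 100 mm long, level, along this point's own x; two round flanges of 45 mm; between them the barrel, 26 mm wide across y and with room for 25 mm wide fingertips, is the part to grip (across y; fingers meet it as a block 57 mm along x, 26 mm across y, 45 mm high); 0.13 to 0.27 kg; this point: its centre, 22.5 mm above what it lies on. May be absent (like hub_a)
- lever_blue_mid (a point): blue nylon tyre lever, 116 mm long along its own y, 17 mm wide along x, 7 mm thick at its middle and 13 mm at its -y end, 18 g; this point: its middle, 5 mm above what it lies on. Grip it across its x near the middle. May be absent
- lever_yellow_mid (a point): yellow nylon tyre lever, 116 mm long along its own y, 17 mm wide along x, 7 mm thick at its middle and 13 mm at its -y end, 18 g; this point: its middle, 5 mm above what it lies on. Grip it across its x near the middle. May be absent
- lube_bottle_mid (a point): green oil bottle with a red spout, 42 mm wide, 123 mm high, loose bystander; this point 45 mm above its foot
Mind the look-alikes: they are no part of the job. Leave any pink or yellow look-alike of the part that bears hub_b_mid alone.

How it is judged (in metres and radians):
On the way, in this order (a step that is already met when the one before it is completed fails the run):
1. the trolley is home at the loading end and its brake lever is pushed down, locked (value of joint brake above 0.72 rad and value of joint trolley below 0.01 m), for 0.2 s.
2. every washed part lies in the tray, let go, with the brake still locked (all of step 1 and x of hub_a_mid in the frame of tray_floor between -0.075 and 0.075 m and y of hub_a_mid in the frame of tray_floor between -0.115 and 0.115 m and z of hub_a_mid in the frame of tray_floor between -0.005 and 0.055 m and x of hub_b_mid in the frame of tray_floor between -0.075 and 0.075 m and y of hub_b_mid in the frame of tray_floor between -0.115 and 0.115 m and z of hub_b_mid in the frame of tray_floor between -0.005 and 0.055 m and x of lever_blue_mid in the frame of tray_floor between -0.075 and 0.075 m and y of lever_blue_mid in the frame of tray_floor between -0.115 and 0.115 m and z of lever_blue_mid in the frame of tray_floor between -0.005 and 0.055 m and x of lever_yellow_mid in the frame of tray_floor between -0.075 and 0.075 m and y of lever_yellow_mid in the frame of tray_floor between -0.115 and 0.115 m and z of lever_yellow_mid in the frame of tray_floor between -0.005 and 0.055 m and contact force between each of hub_a, hub_b, lever_blue, lever_yellow and the fingers below 0.3 N and linear speed of each of hub_a, hub_b, lever_blue, lever_yellow below 0.03 m/s), for 0.3 s.
3. the brake lever is flicked up again, the trolley still near the loading end (value of joint brake below 0.25 rad and value of joint trolley below 0.04 m), for 0.1 s.
4. the trolley is home at the blower with every washed part in its tray (x of hub_a_mid in the frame of tray_floor between -0.075 and 0.075 m and y of hub_a_mid in the frame of tray_floor between -0.115 and 0.115 m and z of hub_a_mid in the frame of tray_floor between -0.005 and 0.055 m and x of hub_b_mid in the frame of tray_floor between -0.075 and 0.075 m and y of hub_b_mid in the frame of tray_floor between -0.115 and 0.115 m and z of hub_b_mid in the frame of tray_floor between -0.005 and 0.055 m and x of lever_blue_mid in the frame of tray_floor between -0.075 and 0.075 m and y of lever_blue_mid in the frame of tray_floor between -0.115 and 0.115 m and z of lever_blue_mid in the frame of tray_floor between -0.005 and 0.055 m and x of lever_yellow_mid in the frame of tray_floor between -0.075 and 0.075 m and y of lever_yellow_mid in the frame of tray_floor between -0.115 and 0.115 m and z of lever_yellow_mid in the frame of tray_floor between -0.005 and 0.055 m and value of joint trolley above 0.1 m), for 0.2 s.
5. the start key is twisted to its stop (value of joint start_key above 1.05 rad and value of joint trolley above 0.1 m), for 0.1 s.
At the end, for the whole second after the job is handed in: the trolley is within 10 mm of its stop at the blower, every washed part that is there lies in the tray (its centre inside the rim and less than 55 mm above the tray floor) at rest, the brake lever is up (below 0.3 rad) and the start key has sprung back (below 0.12 rad) (all of step 4 and linear speed of each of hub_a, hub_b, lever_blue, lever_yellow below 0.03 m/s and value of joint brake below 0.3 rad and value of joint start_key below 0.12 rad); the robot touches nothing.
It fails at once if the oil bottle is knocked over or shoved more than 40 mm (angle between lube_bottle_mid's own z axis and vertical above 0.5 rad or distance of lube_bottle_mid from where it was at the start of the episode above 0.04 m).
Of hub_a, hub_b, lever_blue, lever_yellow only 2 to 4 are there at a start; the rules pass over those that are not, and their reading is None.
At some moment in a run one of hub_a, hub_b, lever_blue, lever_yellow may be knocked a few centimetres aside while the robot is not near it.
Once in a run the grip may slacken for a moment while it holds something.
It also fails if it takes over 210 s, if anything falls off the work surface, if the arm or the gripper's body presses on something with over 40 N, if the wrist force passes 120 N, or if a joint passes its speed limit or range.

## Working session

There is one attempt and no reset: what is moved stays moved. The work goes in short steps, Python scripts to look and compute and a tool call to move; the robot and the scene stay as the last step left them, time stands still between calls to the robot, and variables do not carry over. Pictures are saved under pics/ and viewed, and the job is handed in when it is done.

Besides the shell and the picture viewer there is one more tool, called after ">>>" as name(argument=value, ...), one argument or row to a line, values as JSON. play_rows: Moves the arm, as the interface text tells. Its arguments: {"type":"object","properties":{"slide":{"type":"array","items":{"type":"array","items":{"type":"number"}}},"twist":{"type":"array","items":{"type":"number"}},"claw":{"type":"array","items":{"type":"number"}}},"required":["slide","twist","claw"]}

```bash
ls; mkdir -p pics
cat > h.py <<'E'
import numpy as np,cv2
from plant import r
def snap(n,f):
    m=r.camera_model(n); im=r.read_camera(n); cv2.imwrite('pics/'+f+'.png',im); np.save('pics/'+f+'.npy',im)
    np.savez('pics/'+f+'_m.npz',K=[m['fx'],m['fy'],m['cx'],m['cy']],E=m['extrinsics']); return im,m
def load(f):
    z=np.load('pics/'+f+'_m.npz'); return np.load('pics/'+f+'.npy'),dict(fx=z['K'][0],fy=z['K'][1],cx=z['K'][2],cy=z['K'][3],extrinsics=z['E'])
def ray(m,u,v):
    E=np.array(m['extrinsics']); d=E[:3,:3]@np.array([(u-m['cx'])/m['fx'],(v-m['cy'])/m['fy'],1]); return E[:3,3],d
def plane(m,u,v,z):
    o,d=ray(m,u,v); return o+d*(z-o[2])/d[2]
def tri(m1,p1,m2,p2):
    o1,d1=ray(m1,*p1);o2,d2=ray(m2,*p2);d1=d1/np.linalg.norm(d1);d2=d2/np.linalg.norm(d2)
    t=np.linalg.lstsq(np.c_[d1,-d2],o2-o1,rcond=None)[0]
    a=o1+t[0]*d1;b=o2+t[1]*d2; return (a+b)/2,np.linalg.norm(a-b)
def proj(m,p):
    E=np.linalg.inv(np.array(m['extrinsics'])); q=E[:3,:3]@np.array(p)+E[:3,3]; return m['fx']*q[0]/q[2]+m['cx'],m['fy']*q[1]/q[2]+m['cy']
E
python3 - <<'E'
from h import *
np.set_printoptions(precision=3,suppress=True)
for n in ['side','top','wrist']:
    im,m=snap(n,n+'0'); print(n,m['fx'],m['cx'],m['cy'],np.array(m['extrinsics']).round(3).tolist())
s=r.sense(); print(s); print(r.grip_point_offset)
E
```

```text
pics
side 405.60653580405386 255.35733881975034 194.52888122032385 [[0.922, -0.128, 0.366, 0.087], [-0.388, -0.333, 0.86, -0.956], [0.012, -0.934, -0.356, 0.504], [0.0, 0.0, 0.0, 1.0]]
top 423.7166075635072 251.36255010056914 189.5176032464817 [[0.004, -0.998, 0.06, 0.432], [-1.0, -0.004, -0.004, -0.003], [0.004, -0.06, -0.998, 1.505], [0.0, 0.0, 0.0, 1.0]]
wrist 290.08196482139505 258.4601075362302 192.72856365733747 [[0.347, 0.905, 0.246, 0.119], [0.938, -0.335, -0.092, 0.515], [-0.001, 0.263, -0.965, 0.374], [0.0, 0.0, 0.0, 1.0]]
{'time_s': 0.15, 'joint_positions': array([60.833, 15.093, -2.792, 72.159, -0.001, 81.1  ]), 'joint_vel': array([-0.028, -0.09 ,  0.104,  0.082,  0.028, -0.01 ]), 'tau': array([  0.002, -63.783,  38.465,   0.011,  -0.   ,  -0.   ]), 'position': array([0.182, 0.492, 0.231]), 'eef_rot': array([ 172.321,   89.956, -117.947]), 'contact_force': array([-0.418,  0.435,  0.42 ]), 'ft_torque': array([ 0.056, -0.009,  0.005]), 'gripper_width': 0.08538170639813787}
0.0187
```

View pics/top0.png

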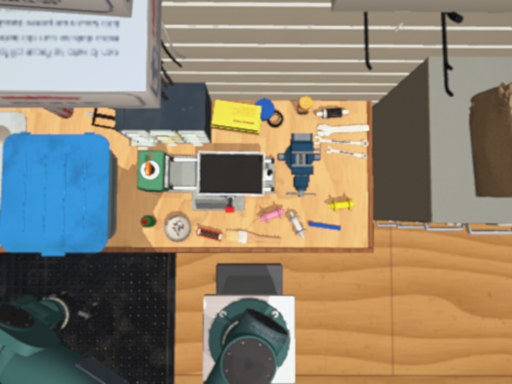

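View pics/side0.png

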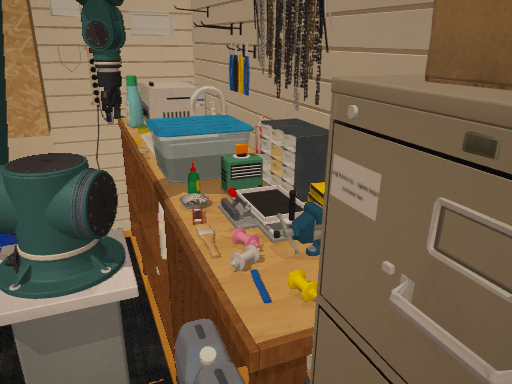

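View pics/wrist0.png

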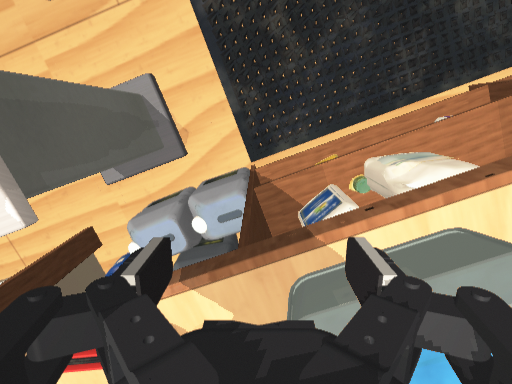

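Run:
```python
from h import *
a,_=load('top0'); cv2.imwrite('pics/t0c.png',cv2.resize(a[85:260,110:380],None,fx=2.9,fy=2.9,interpolation=cv2.INTER_CUBIC))
a,_=load('side0'); cv2.imwrite('pics/s0c.png',cv2.resize(a[135:325,160:345],None,fx=3.1,fy=3.1,interpolation=cv2.INTER_CUBIC))
```

```text
(no output)
```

View pics/t0c.png

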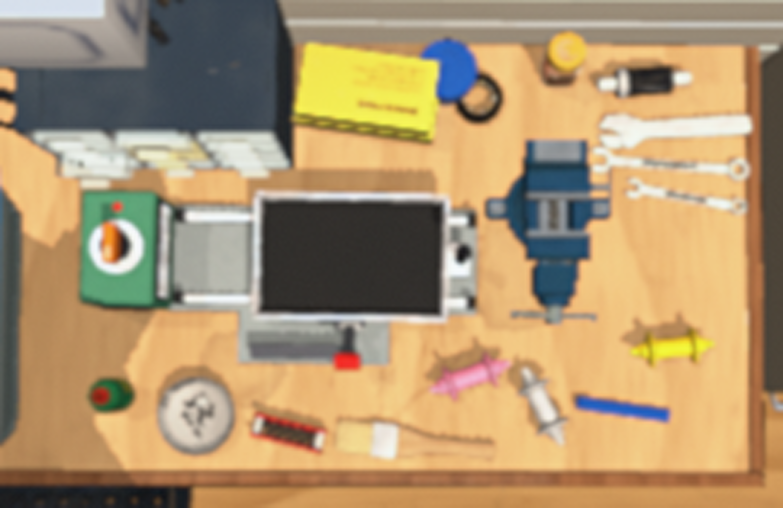

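View pics/s0c.png

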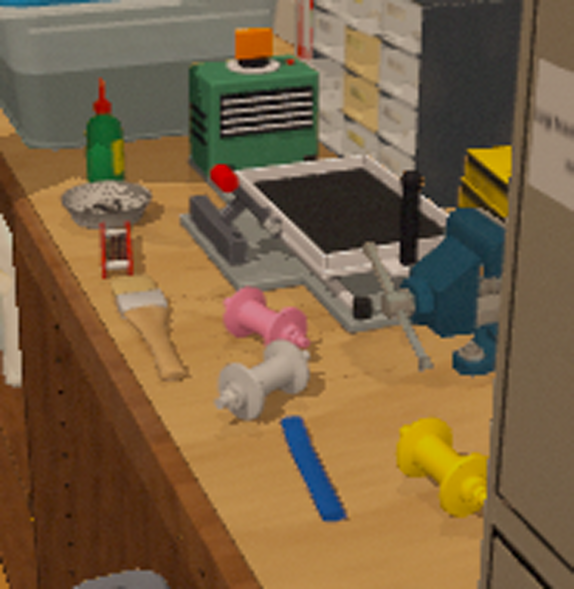

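Run:
```python
from h import *
np.set_printoptions(precision=3,suppress=True)
t,mt=load('top0'); s,ms=load('side0')
# approx points: crop->pix
T=lambda x,y:(110+x/2.9-.3,85+y/2.9-.3)
S=lambda x,y:(160+x/3.1-.3,135+y/3.1-.3)
P={'post_top':(T(462,253),S(411,175)),'roller':(T(346,362),S(223,179)),'key':(T(112,245),S(254,42)),'hub':(T(541,405),S(262,382)),
'blue':(T(622,408),S(314,470)),'bottle_top':(T(100,397),S(101,85)),'rim_near_right':(T(445,318),S(325,265)),'rim_far_left':(T(260,195),S(365,158)),'rimnl':(T(257,316),S(238,172)),'rim_fr':(T(446,197),S(455,215))}
for k,(a,b) in P.items(): print(k,tri(mt,a,ms,b))
```

```text
post_top (array([ 0.572, -0.065,  0.13 ]), np.float64(0.0006612279465735866))
roller (array([0.449, 0.066, 0.097]), np.float64(0.0009082978529535333))
key (array([0.577, 0.322, 0.153]), np.float64(0.0006998092467555146))
hub (array([ 0.398, -0.165,  0.018]), np.float64(0.0027603879477105546))
blue (array([ 0.396, -0.267,  0.002]), np.float64(0.0006034794066499232))
bottle_top (array([0.408, 0.342, 0.115]), np.float64(0.0023215857748451773))
rim_near_right (array([ 0.502, -0.048,  0.05 ]), np.float64(0.001385084581952918))
rim_far_left (array([0.647, 0.172, 0.057]), np.float64(0.001730572063922754))
rimnl (array([0.503, 0.173, 0.06 ]), np.float64(0.0008929928281717678))
rim_fr (array([ 0.637, -0.046,  0.077]), np.float64(0.012655859318660891))
```

```bash
cat >> h.py <<'E'
from scipy.spatial.transform import Rotation as Ro
def tool():
    s=r.sense(); return np.array(s['position']),Ro.from_euler('xyz',s['eef_rot'],degrees=True).as_matrix(),s
def go(p,jaw=None):
    """p: TCP target; jaw: angle (deg, from world x) of jaw axis z. prints slide units (tool axes now), twist units"""
    x,R,s=tool(); d=R.T@(np.array(p)-x)/0.03
    cur=np.degrees(np.arctan2(R[1,2],R[0,2]))
    msg='at %s jaw %.1f slide total %s'%(x.round(4),cur,d.round(2))
    if jaw is not None:
        # tool x down: turning +about tool x lowers world yaw
        t=((cur-jaw)+90)%180-90
        a=np.radians(t); 
        msg+=' twist deg %.1f units %.2f joint6 %.1f'%(t,t/6,s['joint_positions'][5])
    msg+=' F %s w %.1f t %.1f'%(np.round(s['contact_force'],1),s['gripper_width']*1000,s['time_s'])
    print(msg)
def img(f,x0,y0,x1,y1,k,out):
    a=np.load('pics/'+f+'.npy'); cv2.imwrite('pics/'+out+'.png',cv2.resize(a[y0:y1,x0:x1],None,fx=k,fy=k,interpolation=cv2.INTER_CUBIC))
E
python3 - <<'E'
from h import *
print(tool()[1].round(2))
go([.45,0,.36],90)
x,R,s=tool(); m=r.camera_model('wrist'); E=np.array(m['extrinsics']); print(R.T@(E[:3,3]-x),R.T@E[:3,2])
E
```

```text
[[-0.   -0.94  0.35]
 [-0.    0.35  0.94]
 [-1.    0.   -0.  ]]
at [0.1818 0.4923 0.231 ] jaw 69.7 slide total [ -4.29 -14.07 -12.3 ] twist deg -20.3 units -3.38 joint6 81.1 F [-0.4  0.4  0.4] w 85.4 t 0.1
[-0.14355015  0.06635604 -0.00086266] [ 9.64752031e-01 -2.63160629e-01 -3.53640856e-05]
```

>>> play_rows(
  slide=[
    [-1, 0, 0],
    [-1, 0, 0],
    [-1, 0, 0],
    [-1, 0, 0],
    [-0.3, 0, 0],
  ],
  twist=[-0.7, -0.7, -0.7, -0.7, -0.6],
  claw=[85, 85, 85, 85, 85],
)

```text
time_s: 0.65
position: [0.1821, 0.4929, 0.3628]
eef_rot: [-29.5, 89.8, 60.8]
contact_force: [-0.6, 1.0, 0.2]
gripper_width: 0.085
```

>>> play_rows(
  slide=[
    [0, -0.5, -1],
    [0, -0.5, -1],
    [0, -0.5, -1],
    [0, -0.5, -1],
    [0, -0.5, -1],
  ],
  twist=[0, 0, 0, 0, 0],
  claw=[85, 85, 85, 85, 85],
)

```text
time_s: 1.15
position: [0.2575, 0.3414, 0.3601]
eef_rot: [139.9, 90.0, -130.0]
contact_force: [0.7, 0.4, -0.0]
gripper_width: 0.0851
```

>>> play_rows(
  slide=[
    [0, -0.5, -1],
    [0, -0.5, -1],
    [0, -0.5, -1],
    [0, -0.5, -1],
    [0, -0.5, -1],
  ],
  twist=[0, 0, 0, 0, 0],
  claw=[85, 85, 85, 85, 85],
)

```text
time_s: 1.65
position: [0.3328, 0.1915, 0.3602]
eef_rot: [107.2, 90.0, -162.6]
contact_force: [0.8, 0.3, -0.8]
gripper_width: 0.0852
```

>>> play_rows(
  slide=[
    [0, -0.3, -1],
    [0, -0.3, -1],
    [0, -0.3, -1],
    [0, -0.3, -1],
    [0, -0.3, -1],
  ],
  twist=[0, 0, 0, 0, 0],
  claw=[85, 85, 85, 85, 85],
)

```text
time_s: 2.15
position: [0.3779, 0.0416, 0.3602]
eef_rot: [72.4, 90.0, 162.5]
contact_force: [0.8, 0.8, -1.1]
gripper_width: 0.0853
```

Run:
```python
from h import *
go([.45,0,.36],90)
snap('wrist','w1'); snap('top','top1'); snap('side','side1')
```

```text
at [0.3779 0.0416 0.3602] jaw 90.1 slide total [ 0.01 -2.4  -1.39] twist deg 0.1 units 0.02 joint6 -6.2 F [ 0.8  0.8 -1.1] w 85.3 t 2.1
```

View pics/w1.png

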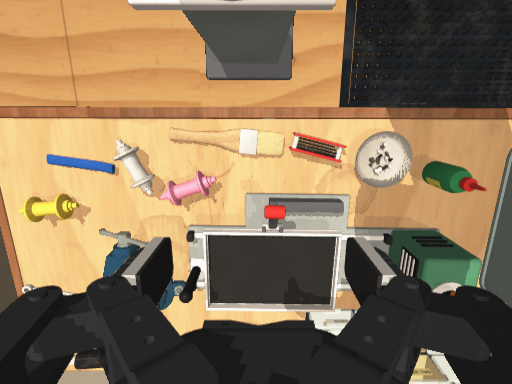

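>>> play_rows(
  slide=[
    [0, -0.8, -1],
    [0, -0.8, -1],
    [0, -0.8, -1],
    [0, -0.8, -1],
    [0, -0.8, -1],
  ],
  twist=[0, 0, 0, 0, 0],
  claw=[85, 85, 85, 85, 85],
)

```text
time_s: 2.8
position: [0.499, -0.1071, 0.3603]
eef_rot: [4.9, 90.0, 95.1]
contact_force: [0.7, 0.3, 1.2]
gripper_width: 0.0851
```

Run:
```python
from h import *
go([.65,-.2,.36],90)
snap('wrist','w2')
img('top1',130,85,380,260,3,'t1c'); img('side1',160,135,345,325,3.1,'s1c')
```

```text
at [ 0.499  -0.1071  0.3603] jaw 90.2 slide total [ 0.01 -5.02 -3.11] twist deg 0.2 units 0.03 joint6 -21.4 F [0.7 0.3 1.2] w 85.1 t 2.8
```

View pics/w2.png

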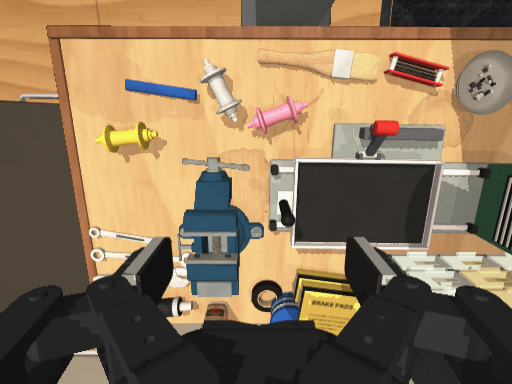

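View pics/t1c.png

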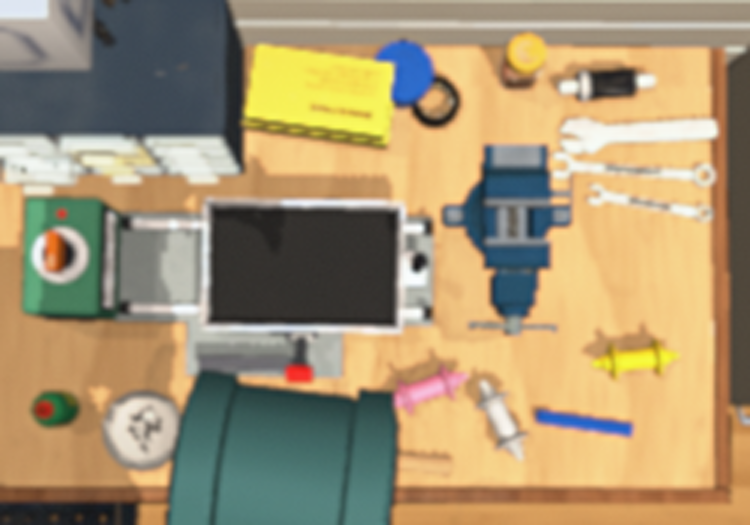

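Run:
```python
from h import *
np.set_printoptions(precision=4,suppress=True)
import cv2
def rect(f,roi,fn):
    a,m=load(f); x0,y0,x1,y1=roi; h=cv2.cvtColor(a,cv2.COLOR_BGR2HSV)[y0:y1,x0:x1]
    k=fn(h).astype(np.uint8); n,l,st,c=cv2.connectedComponentsWithStats(k); i=1+np.argmax(st[1:,4]); 
    p=np.argwhere(l==i)[:,::-1]+[x0,y0]; rc=cv2.minAreaRect(p.astype(np.float32)); return rc,st[i,4],m
blue=lambda h:(h[...,0]>105)&(h[...,0]<130)&(h[...,1]>150)
grey=lambda h:(h[...,1]<60)&(h[...,2]>90)
for nm,fn,rois in [('blue',blue,dict(w1=(35,145,125,180),w2=(115,70,205,110),top0=(300,215,350,235),side0=(240,260,285,310))),('hub',grey,dict(w1=(105,130,165,200),w2=(190,50,250,125),top0=(282,205,312,242),side0=(225,243,262,275)))]:
    C={}
    for f,roi in rois.items():
        rc,ar,m=rect(f,roi,fn); C[f]=(rc[0],m); b=cv2.boxPoints(rc)
        z=.005 if nm=='blue' else .0225
        e=[plane(m,*((b[i]+b[(i+1)%4])/2),z) for i in range(4)]
        d1=e[0]-e[2];d2=e[1]-e[3]; d=d1 if np.linalg.norm(d1)>np.linalg.norm(d2) else d2
        print(nm,f,np.round(rc[0],1),np.round(rc[1],1),ar,'ctr',plane(m,*rc[0],z),'ang',np.degrees(np.arctan2(d[1],d[0]))%180,'L',np.linalg.norm(d1),np.linalg.norm(d2))
    for a,b in [('w1','w2'),('w2','top0'),('w2','side0'),('top0','side0')]: print(a,b,tri(C[a][1],C[a][0],C[b][1],C[b][0]))
```

```text
blue w1 [ 80.  163.2] [67.8  8.6] 552 ctr [ 0.3947 -0.2686  0.005 ] ang 81.10349680433762 L 0.11476420352366201 0.015604631562352983
blue w2 [159.9  89.4] [71.9  9.5] 681 ctr [ 0.3949 -0.2681  0.005 ] ang 81.90283466119767 L 0.11520332407395821 0.014851778438938963
blue top0 [324.5 225.6] [29.4  2.5] 79 ctr [ 0.3953 -0.2669  0.005 ] ang 82.11604894928004 L 0.10374467402491273 0.00896969895826089
blue side0 [259.9 285.8] [36.2  6.7] 192 ctr [ 0.3933 -0.2682  0.005 ] ang 81.95802816772594 L 0.12933297553957085 0.01757064573762723
w1 w2 (array([ 0.3947, -0.2681,  0.0057]), np.float64(0.00041353954273079893))
w2 top0 (array([ 0.3955, -0.2655,  0.0133]), np.float64(9.218625740038016e-07))
w2 side0 (array([ 0.3942, -0.268 ,  0.0047]), np.float64(0.0014473204407739909))
top0 side0 (array([ 0.3946, -0.2669,  0.0039]), np.float64(0.0013770438406838128))
hub w1 [133.5 166.7] [62.1 26.1] 839 ctr [ 0.3975 -0.169   0.0225] ang 27.63387063322645 L 0.10018571566563088 0.04633572891807583
hub w2 [220.2  89.9] [68.  27.3] 957 ctr [ 0.3967 -0.1681  0.0225] ang 26.42466082079946 L 0.10059177929172905 0.04289083696189198
hub top0 [296.3 224.6] [28.1  8. ] 158 ctr [ 0.399  -0.1656  0.0225] ang 23.195827448288178 L 0.09754195466667233 0.027998901927360514
hub side0 [244.  256.8] [18.3 33.6] 405 ctr [ 0.396  -0.1666  0.0225] ang 30.723691083069944 L 0.07713981306549937 0.10926729855870618
w1 w2 (array([ 0.397 , -0.1677,  0.0256]), np.float64(7.408027509379362e-05))
w2 top0 (array([ 0.4004, -0.1605,  0.0764]), np.float64(0.0017634472846950646))
w2 side0 (array([ 0.3962, -0.1678,  0.023 ]), np.float64(0.0012219319544477852))
top0 side0 (array([ 0.3978, -0.1653,  0.0214]), np.float64(0.002477685846358607))
```

Run:
```python
from h import *
img('w2',255,110,505,260,3.1,'w2c'); img('w1',170,180,490,320,2.4,'w1c')
```

```text
(no output)
```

View pics/w2c.png

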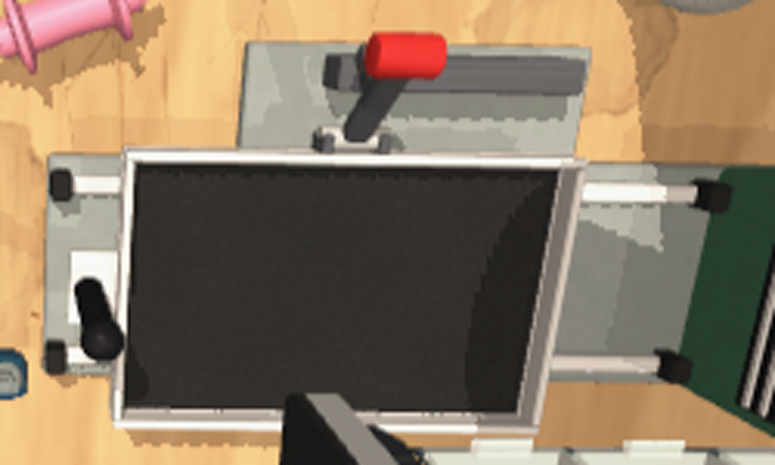

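View pics/w1c.png

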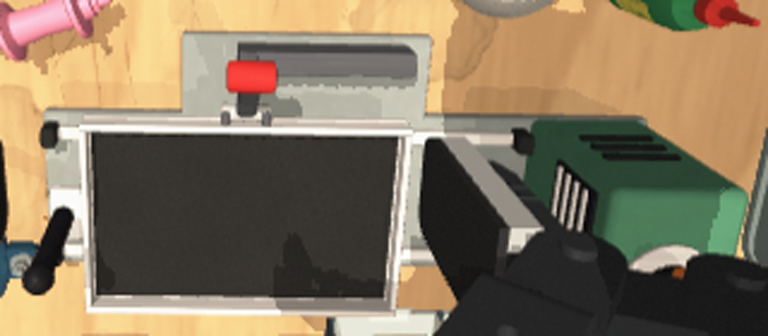

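Run:
```python
from h import *
np.set_printoptions(precision=4,suppress=True)
_,m1=load('w1');_,m2=load('w2')
A=lambda x,y:(170+x/2.4-.3,180+y/2.4-.3)
B=lambda x,y:(255+x/3.1-.3,110+y/3.1-.3)
for k,a,b in [('post top',(37,280),(101,344)),('post foot',(66,212),(86,285)),('roller',(252,77),(405,56)),('hinge',(246,118),(352,140)),('rim nr',(82,126),(125,152)),('rim nl',(411,127),(583,162)),('rim fr',(87,309),(115,424)),('rim fl',(396,310),(536,430)),('floor nr',(93,134),(137,164)),('floor nl',(401,138),(558,170)),('floor fr',(92,296),(125,408)),('plate corner',(183,34),(246,42)),('endblock',(50,135),(60,185)),('endblock blower',(522,140),(711,195))]:
    print(k,*tri(m1,A(*a),m2,B(*b)))
```

```text
post top [ 0.5747 -0.0681  0.1272] 0.0008211247010184916
post foot [ 0.5734 -0.0675  0.0452] 0.0017481568067997586
roller [0.4506 0.0648 0.0995] 5.399965346352752e-05
hinge [0.4946 0.0629 0.0554] 0.0025340928798540606
rim nr [ 0.5007 -0.0505  0.0559] 0.002175844146421001
rim nl [0.504  0.1795 0.0535] 0.0020366816835223505
rim fr [ 0.646  -0.0521  0.0604] 0.0006253364623274508
rim fl [0.6522 0.1793 0.0533] 0.0012171363532114303
floor nr [ 0.5073 -0.0437  0.0538] 0.0028198346650863005
floor nl [0.5108 0.1718 0.0508] 0.003991888565544305
floor fr [ 0.636  -0.0476  0.06  ] 0.0023827069379825498
plate corner [0.4482 0.0182 0.0079] 0.0013605168515657766
endblock [ 0.5234 -0.0813  0.0212] 0.000563521243856432
endblock blower [0.5274 0.2729 0.0221] 0.0011166932219131096
```

```bash
python3 - <<'E'
from h import *
np.set_printoptions(precision=4,suppress=True)
_,m2=load('w2');_,mt=load('top0');_,m1=load('w1')
print(tri(m2,(257,232),mt,(279.4,156.4)))
print(tri(m2,(239,215),mt,(312,157)), 'vise')
for z in(.1,.13):print('blower edge top',plane(mt,165,165,z))
go([.574,-.068,.25],0)
E
python3 - <<'E'
from h import *
img('w2',160,140,300,330,3.1,'w2v')
E
```

```text
(array([ 0.6397, -0.1087,  0.0138]), np.float64(0.003168173961740724))
(array([ 0.6222, -0.1817,  0.0189]), np.float64(0.08429166373871624)) vise
blower edge top [0.5968 0.2799 0.1   ]
blower edge top [0.5932 0.2739 0.13  ]
at [ 0.5018 -0.1107  0.3586] jaw 90.1 slide total [ 3.62 -2.41  1.42] twist deg -89.9 units -14.99 joint6 -21.6 F [-1.4 -3.3 -4.4] w 85.1 t 2.9
```

View pics/w2v.png

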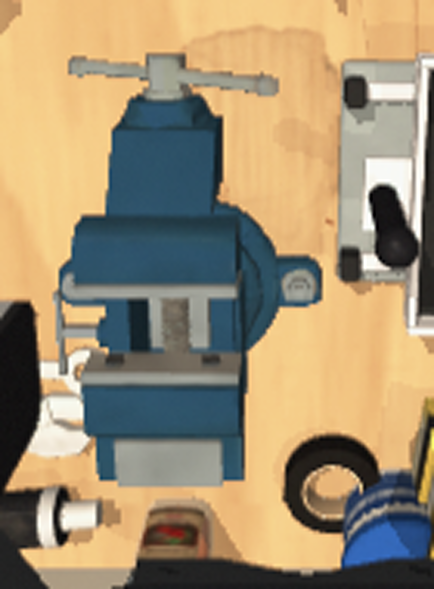

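View pics/s1c.png

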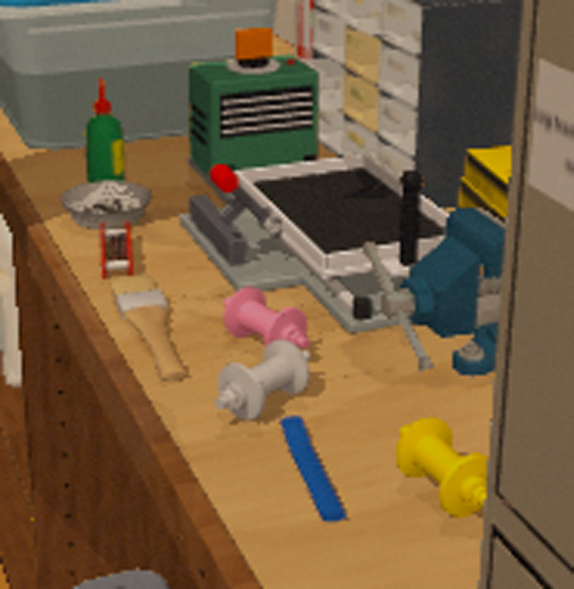

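>>> play_rows(
  slide=[
    [0, -0.8, 0.47],
    [0, -0.8, 0.47],
    [0, -0.81, 0.48],
    [0, 0, 0],
    [0, 0, 0],
  ],
  twist=[0, 0, 0, 1, 1],
  claw=[40, 40, 40, 40, 40],
)

```text
time_s: 3.35
position: [0.571, -0.0623, 0.3597]
eef_rot: [78.3, 89.9, 156.3]
contact_force: [0.0, -0.6, -0.1]
gripper_width: 0.0398
```

>>> play_rows(
  slide=[
    [0.5, 0, 0],
    [0.5, 0, 0],
    [0.5, 0, 0],
    [0.5, 0, 0],
    [0.5, 0, 0],
  ],
  twist=[1, 1, 1, 1, 1],
  claw=[40, 40, 40, 40, 40],
)

```text
time_s: 3.85
position: [0.5703, -0.0627, 0.2846]
eef_rot: [87.4, 90.0, 135.4]
contact_force: [0.4, -0.5, -0.4]
gripper_width: 0.0398
```

>>> play_rows(
  slide=[
    [0.2, 0, 0],
    [0.2, 0, 0],
    [0.2, 0, 0],
    [0.2, 0, 0],
    [0.2, 0, 0],
  ],
  twist=[1, 1, 1, 1, 1],
  claw=[40, 40, 40, 40, 40],
)

```text
time_s: 4.35
position: [0.5703, -0.0628, 0.255]
eef_rot: [127.6, 90.0, 145.5]
contact_force: [0.6, 0.2, -0.5]
gripper_width: 0.04
```

>>> play_rows(
  slide=[
    [0, 0, 0],
    [0, 0, 0],
    [0, 0, 0],
    [0, 0, 0],
    [0, 0, 0],
  ],
  twist=[1, 1, 1, 0, 0],
  claw=[40, 40, 40, 40, 40],
)

```text
time_s: 4.85
position: [0.5704, -0.0632, 0.2553]
eef_rot: [139.7, 90.0, 140.0]
contact_force: [0.2, 0.3, -0.4]
gripper_width: 0.0401
```

Run:
```python
from h import *
go([.574,-.068,.092],0)
snap('wrist','w3')
print(proj(r.camera_model('wrist'),[.574,-.068,.136]),tool()[1].round(3))
```

```text
at [ 0.5704 -0.0632  0.2553] jaw 0.4 slide total [ 5.44 -0.16  0.12] twist deg 0.4 units 0.06 joint6 75.2 F [ 0.2  0.3 -0.4] w 40.1 t 4.8
(np.float64(262.4657534542054), np.float64(191.34093130196482)) [[-0.    -0.006  1.   ]
 [ 0.     1.     0.006]
 [-1.     0.    -0.   ]]
```

View pics/w3.png

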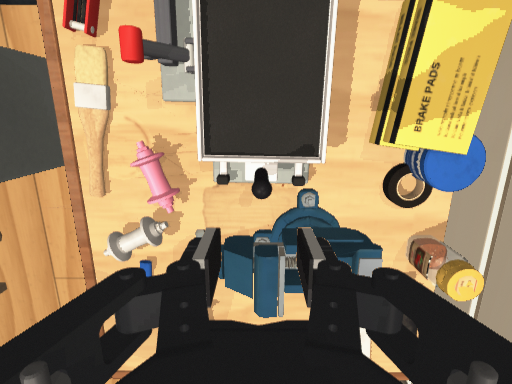

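>>> play_rows(
  slide=[
    [0.9, -0.08, 0.06],
    [0.9, -0.08, 0.06],
    [0.9, 0, 0],
    [0.9, 0, 0],
    [0.5, 0, 0],
  ],
  twist=[0, 0, 0, 0, 0],
  claw=[40, 40, 40, 40, 40],
)

```text
time_s: 5.4
position: [0.5732, -0.0684, 0.1303]
eef_rot: [163.8, 89.9, 164.0]
contact_force: [0.4, -0.2, 0.7]
gripper_width: 0.0399
```

>>> play_rows(
  slide=[
    [0.7, 0, 0],
    [0.64, 0, 0],
    [0, 0, 0],
    [0, 0, 0],
    [0, 0, 0],
  ],
  twist=[0, 0, 0, 0, 0],
  claw=[40, 40, 10, 10, 10],
)

```text
time_s: 5.9
position: [0.5733, -0.0686, 0.0922]
eef_rot: [170.2, 89.9, 170.4]
contact_force: [-4.3, 0.1, -8.3]
gripper_width: 0.0143
```

>>> play_rows(
  slide=[
    [0, 0, 0],
    [0, -0.15, 0],
    [0, -0.15, 0],
    [0, -0.15, 0],
    [0, 0, 0],
  ],
  twist=[0, 0, 0, 0, 0],
  claw=[10, 10, 10, 10, 10],
)

```text
time_s: 6.4
position: [0.5731, -0.0826, 0.0922]
eef_rot: [-178.5, 89.9, -178.3]
contact_force: [-6.7, -1.7, -7.5]
gripper_width: 0.0142
```

>>> play_rows(
  slide=[
    [0, -0.15, 0],
    [0, -0.15, 0],
    [0, -0.1, 0],
    [0, -0.1, 0],
    [0, 0, 0],
  ],
  twist=[0, 0, 0, 0, 0],
  claw=[10, 10, 10, 10, 10],
)

```text
time_s: 6.9
position: [0.573, -0.0906, 0.092]
eef_rot: [93.4, 89.2, 93.8]
contact_force: [-2.4, 48.5, -0.5]
gripper_width: 0.0146
```

>>> play_rows(
  slide=[
    [0, 0.2, 0],
    [0, 0, 0],
    [0, 0, 0],
    [0, 0, 0],
    [0, 0, 0],
  ],
  twist=[0, 0, 0, 0, 0],
  claw=[10, 10, 40, 40, 40],
)

```text
time_s: 7.4
position: [0.5749, -0.0916, 0.0929]
eef_rot: [-15.5, 89.9, -15.4]
contact_force: [0.1, 0.4, 0.6]
gripper_width: 0.0402
```

>>> play_rows(
  slide=[
    [-0.9, 0, 0],
    [-0.9, 0, 0],
    [-0.9, 0, 0],
    [-0.9, 0, 0],
    [0, 0, 0],
  ],
  twist=[0, 0, 0, 0, 0],
  claw=[40, 40, 40, 40, 40],
)

```text
time_s: 7.9
position: [0.5758, -0.0919, 0.2039]
eef_rot: [-16.6, 89.6, -16.5]
contact_force: [1.1, -0.1, -0.7]
gripper_width: 0.0403
```

Run:
```python
from h import *
snap('wrist','w4');snap('top','top4')
go([.449,.044,.2],90)
img('top4',130,85,380,260,3,'t4c')
```

```text
at [ 0.5746 -0.0916  0.2005] jaw 0.1 slide total [ 0.01  4.53 -4.18] twist deg -89.9 units -14.98 joint6 72.8 F [ 0.4 -0.  -1.3] w 39.9 t 8.0
```

View pics/w4.png

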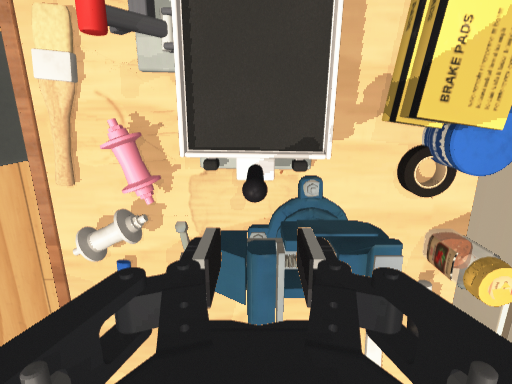

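View pics/t4c.png

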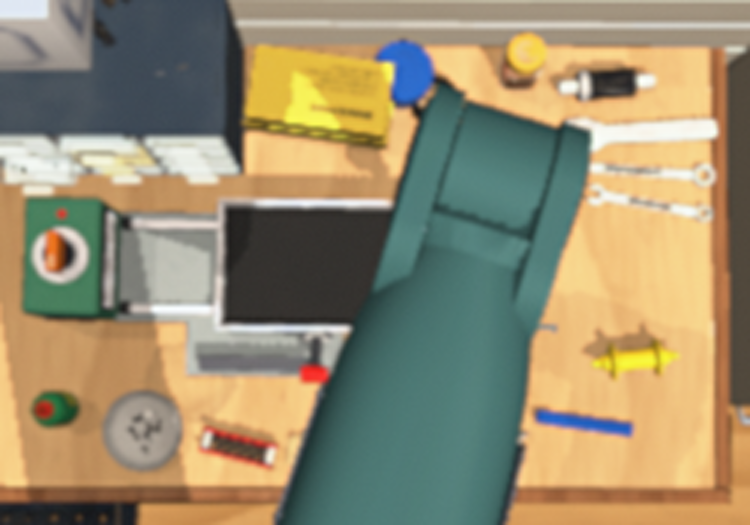

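>>> play_rows(
  slide=[
    [0, 0.9, -0.83],
    [0, 0.9, -0.83],
    [0, 0.9, -0.83],
    [0, 0.9, -0.83],
    [0, 0.9, -0.83],
  ],
  twist=[0, 0, 0, 0, 0],
  claw=[0, 0, 0, 0, 0],
)

```text
time_s: 8.5
position: [0.4478, 0.0442, 0.1991]
eef_rot: [172.2, 89.9, 172.4]
contact_force: [0.0, 0.1, -0.1]
gripper_width: 0.0
```

Run:
```python
from h import *
snap('wrist','w5')
go([.450,.043,.118],0)
print(proj(r.camera_model('wrist'),[.4505,.043,.0995]))
```

```text
at [0.4441 0.0471 0.1993] jaw 0.2 slide total [ 2.71 -0.14  0.21] twist deg 0.2 units 0.03 joint6 85.3 F [-2.7  1.8  1.3] w 0.4 t 8.6
(np.float64(266.4157707531836), np.float64(196.68752613784932))
```

View pics/w5.png

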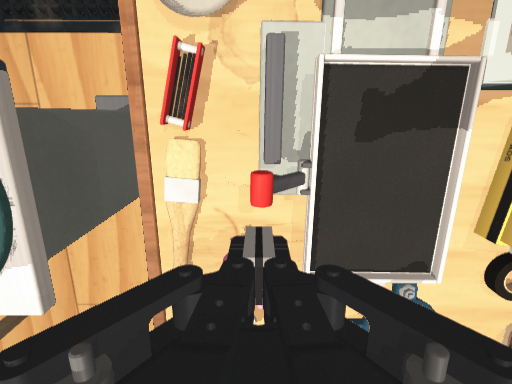

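Run:
```python
from h import *
_,m=load('w5'); print(plane(m,262,188,.0995),proj(m,[.4505,.043,.0995]))
snap('wrist','w6'); a,m=load('w6'); h=cv2.cvtColor(a,cv2.COLOR_BGR2HSV)
k=((h[...,0]<8)|(h[...,0]>172))&(h[...,1]>180); k[:150]=0;k[230:]=0;k[:,:235]=0;k[:,290:]=0
p=np.argwhere(k)[:,::-1]; print(len(p),p.min(0),p.max(0)); c=(p.min(0)+p.max(0))/2; print(plane(m,*c,.0995),plane(m,*p.min(0),.0995),plane(m,*p.max(0),.0995))
go([.450,.043,.118],0)
```

```text
[0.45049498 0.04788535 0.0995    ] (np.float64(261.98238793330336), np.float64(193.44705163572962))
713 [255 174] [277 210]
[0.45009813 0.04723321 0.0995    ] [0.44055177 0.06312772 0.0995    ] [0.45996839 0.03079942 0.0995    ]
at [0.4461 0.0456 0.1995] jaw 0.3 slide total [ 2.72 -0.09  0.13] twist deg 0.3 units 0.04 joint6 85.1 F [-0.6  0.3 -0.1] w -0.1 t 8.6
```

>>> play_rows(
  slide=[
    [0.9, 0, 0.12],
    [0.9, 0, 0],
    [0.8, 0, 0],
    [0, 0, 0],
    [0, 0, 0],
  ],
  twist=[0, 0, 0, 0, 0],
  claw=[0, 0, 0, 0, 0],
)

```text
time_s: 9.1
position: [0.4528, 0.0432, 0.1221]
eef_rot: [177.6, 89.9, 177.7]
contact_force: [-0.1, -0.4, 0.5]
gripper_width: 0.0002
```

>>> play_rows(
  slide=[
    [0.35, 0, -0.08],
    [0.35, 0, -0.14],
    [0.35, 0, -0.16],
    [0.35, 0, -0.14],
    [0, 0, 0],
  ],
  twist=[0, 0, 0, 0, 0],
  claw=[0, 0, 0, 0, 0],
)

```text
time_s: 9.6
position: [0.4371, 0.0433, 0.0804]
eef_rot: [-150.2, 90.0, -150.1]
contact_force: [-0.0, 0.6, 0.3]
gripper_width: 0.0
```

>>> play_rows(
  slide=[
    [0.25, 0, -0.05],
    [0.1, 0, 0],
    [0.1, 0, 0],
    [0, 0, 0],
    [0, 0, 0],
  ],
  twist=[0, 0, 0, 0, 0],
  claw=[0, 0, 0, 0, 0],
)

```text
time_s: 10.1
position: [0.4361, 0.0433, 0.0667]
eef_rot: [5.1, 90.0, 5.3]
contact_force: [-0.1, 0.4, 0.2]
gripper_width: 0.0
```

>>> play_rows(
  slide=[
    [0.1, 0, 0],
    [0.1, 0, 0],
    [0.1, 0, 0],
    [0.1, 0, 0],
    [0, 0, 0],
  ],
  twist=[0, 0, 0, 0, 0],
  claw=[0, 0, 0, 0, 0],
)

```text
time_s: 10.6
position: [0.4362, 0.0433, 0.0565]
eef_rot: [-13.2, 89.9, -13.0]
contact_force: [-17.1, -0.2, 61.3]
gripper_width: 0.0
```

Run:
```python
from h import *
snap('wrist','w7');snap('side','s7')
go([.450,.043,.118],0); img('s7',160,135,345,325,3.1,'s7c')
```

```text
at [0.4362 0.0433 0.0566] jaw 0.1 slide total [-2.05 -0.01  0.46] twist deg 0.1 units 0.02 joint6 84.9 F [-15.5   0.8  58.3] w 0.0 t 10.7
```

View pics/s7c.png

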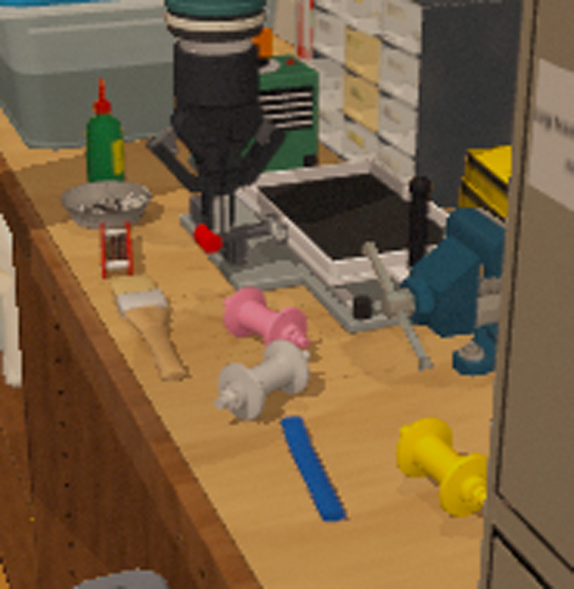

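View pics/w7.png

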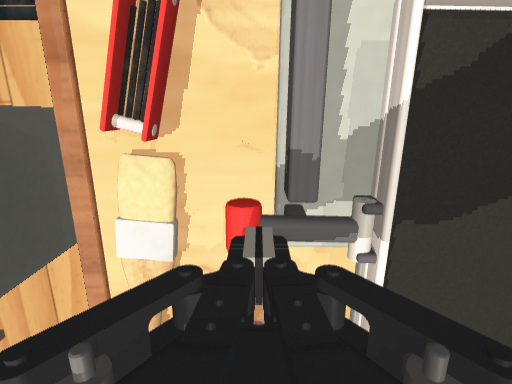

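>>> play_rows(
  slide=[
    [-0.3, 0, 0],
    [-0.9, 0, 0],
    [-0.9, 0, 0],
    [-0.9, 0, 0],
    [-0.9, 0, 0],
  ],
  twist=[0, 0, 0, 0, 0],
  claw=[0, 0, 0, 40, 45],
)

```text
time_s: 11.2
position: [0.4357, 0.0434, 0.1725]
eef_rot: [165.8, 90.0, 165.9]
contact_force: [0.5, -0.1, -1.1]
gripper_width: 0.0283
```

Run:
```python
from h import *
np.set_printoptions(precision=4,suppress=True)
_,m=load('w2'); print('pink end',plane(m,249,126,.0225),plane(m,307,104,.0225))
snap('wrist','w8')
go([.397,-.168,.2],117)
```

```text
pink end [ 0.4518 -0.1233  0.0225] [ 0.4176 -0.031   0.0225]
at [0.4372 0.0433 0.1761] jaw 0.1 slide total [-0.8  -7.04 -1.35] twist deg 63.1 units 10.52 joint6 84.9 F [ 1.1 -0.3  5.5] w 35.9 t 11.2
```

View pics/w8.png

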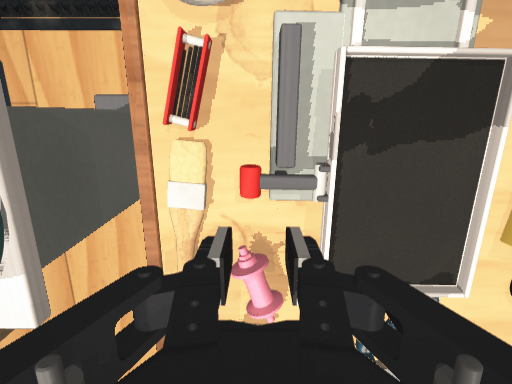

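>>> play_rows(
  slide=[
    [-0.4, -1, -0.2],
    [-0.4, -1, -0.2],
    [0, -1, -0.2],
    [0, -1, -0.2],
    [0, -1, -0.2],
  ],
  twist=[0, 0, 0, 0, 0],
  claw=[45, 45, 45, 45, 45],
)

```text
time_s: 11.75
position: [0.4058, -0.1079, 0.1953]
eef_rot: [-20.7, 90.0, -20.5]
contact_force: [0.9, 0.3, -0.5]
gripper_width: 0.0448
```

>>> play_rows(
  slide=[
    [0, -1, -0.2],
    [0, -1, -0.2],
    [0, 0, 0],
    [0, 0, 0],
    [0, 0, 0],
  ],
  twist=[0, 0, 1, 1, 1],
  claw=[45, 45, 45, 45, 45],
)

```text
time_s: 12.25
position: [0.3942, -0.1671, 0.1951]
eef_rot: [157.4, 90.0, 139.2]
contact_force: [-0.3, -0.3, 0.2]
gripper_width: 0.0454
```

>>> play_rows(
  slide=[
    [0, 0, 0],
    [0, 0, 0],
    [0, 0, 0],
    [0, 0, 0],
    [0, 0, 0],
  ],
  twist=[1, 1, 1, 1, 1],
  claw=[45, 45, 45, 45, 45],
)

```text
time_s: 12.75
position: [0.3943, -0.1668, 0.1952]
eef_rot: [-174.7, 90.0, 137.2]
contact_force: [-0.7, 0.1, 0.2]
gripper_width: 0.0449
```

>>> play_rows(
  slide=[
    [0, 0, 0],
    [0, 0, 0],
    [0, 0, 0],
    [0, 0, 0],
    [0, 0, 0],
  ],
  twist=[1, 1, 0.5, 0, 0],
  claw=[45, 45, 45, 45, 45],
)

```text
time_s: 13.25
position: [0.3943, -0.1667, 0.1953]
eef_rot: [-159.2, 90.0, 138.0]
contact_force: [0.1, -0.1, 0.3]
gripper_width: 0.0447
```

Run:
```python
from h import *
np.set_printoptions(precision=4,suppress=True)
_,m=load('w8'); print('roller',plane(m,250,181,.05))
snap('wrist','w9')
go([.397,-.168,.008],-63)
_,m=load('w9'); print(proj(m,[.397,-.168,.0225]))
```

```text
roller [0.4275 0.048  0.05  ]
at [ 0.3943 -0.1667  0.1954] jaw -62.8 slide total [6.25 0.06 0.08] twist deg 0.2 units 0.04 joint6 118.9 F [ 1.  -0.2 -0.4] w 45.4 t 13.3
(np.float64(260.0657001430137), np.float64(173.6193017326719))
```

View pics/w9.png

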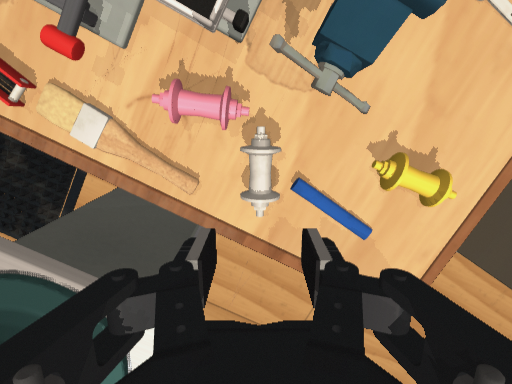

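Run:
```python
from h import *
img('w9',140,70,460,240,2.4,'w9c')
```

```text
(no output)
```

View pics/w9c.png

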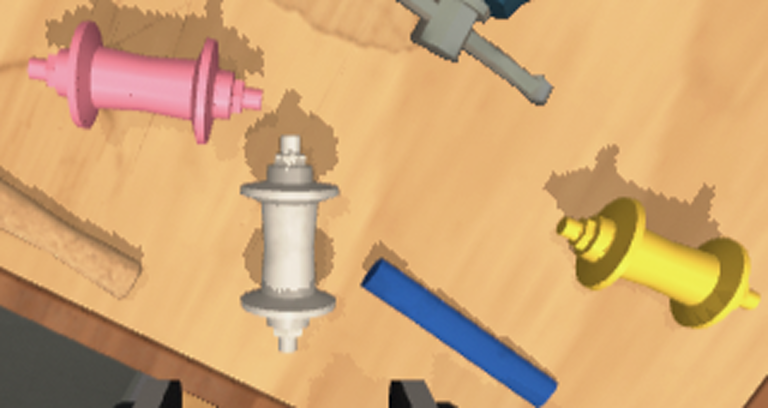

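>>> play_rows(
  slide=[
    [1, 0.06, 0.08],
    [1, 0, 0],
    [1, 0, 0],
    [1, 0, 0],
    [1, 0, 0],
  ],
  twist=[0, 0, 0, 0, 0],
  claw=[50, 50, 50, 50, 50],
)

```text
time_s: 13.8
position: [0.397, -0.1681, 0.0445]
eef_rot: [29.0, 90.0, -33.8]
contact_force: [-0.0, -0.4, -0.4]
gripper_width: 0.0502
```

>>> play_rows(
  slide=[
    [0.7, 0, 0],
    [0.55, 0, 0],
    [0, 0, 0],
    [0, 0, 0],
    [0, 0, 0],
  ],
  twist=[0, 0, 0, 0, 0],
  claw=[50, 50, 15, 15, 15],
)

```text
time_s: 14.3
position: [0.3974, -0.1683, 0.0089]
eef_rot: [29.1, 89.9, -33.8]
contact_force: [-0.2, 0.3, -1.6]
gripper_width: 0.0256
```

>>> play_rows(
  slide=[
    [0, 0, 0],
    [0, 0, 0],
    [-0.3, 0, 0],
    [-0.5, 0, 0],
    [-0.7, 0, 0],
  ],
  twist=[0, 0, 0, 0, 0],
  claw=[15, 15, 15, 15, 15],
)

```text
time_s: 14.8
position: [0.3966, -0.1678, 0.0538]
eef_rot: [-152.3, 89.9, 144.8]
contact_force: [-0.3, -0.3, -2.0]
gripper_width: 0.025
```

>>> play_rows(
  slide=[
    [-0.8, 0, 0],
    [-0.8, 0, 0],
    [-0.8, 0, 0],
    [-0.8, 0, 0],
    [0, 0, 0],
  ],
  twist=[-0.7, -0.7, -0.7, -0.7, -0.7],
  claw=[15, 15, 15, 15, 15],
)

```text
time_s: 15.3
position: [0.398, -0.1687, 0.1525]
eef_rot: [7.9, 89.7, -33.8]
contact_force: [0.1, 0.2, -3.0]
gripper_width: 0.0253
```

>>> play_rows(
  slide=[
    [0, 0, 0],
    [0, 0, 0],
    [0, 0, 0],
    [0, 0, 0],
    [0, 0, 0],
  ],
  twist=[-0.8, -0.8, -0.8, -0.8, -0.8],
  claw=[15, 15, 15, 15, 15],
)

```text
time_s: 15.8
position: [0.3968, -0.168, 0.1498]
eef_rot: [-14.8, 90.0, -32.5]
contact_force: [-0.7, -0.9, -2.4]
gripper_width: 0.0252
```

>>> play_rows(
  slide=[
    [0, 0, 0],
    [0, 0, 0],
    [0, 0, 0],
    [0, 0, 0],
    [0, 0, 0],
  ],
  twist=[-0.8, -0.8, -0.8, -0.5, 0],
  claw=[15, 15, 15, 15, 15],
)

```text
time_s: 16.3
position: [0.3968, -0.168, 0.1497]
eef_rot: [-39.7, 90.0, -40.1]
contact_force: [-0.0, 0.3, -2.3]
gripper_width: 0.0253
```

Run:
```python
from h import *
go([.580,.085,.15],0)
```

```text
at [ 0.3968 -0.168   0.1497] jaw -0.4 slide total [-0.01  8.48  6.04] twist deg -0.4 units -0.07 joint6 56.6 F [-0.   0.3 -2.3] w 25.3 t 16.3
```

>>> play_rows(
  slide=[
    [0, 0.85, 0.6],
    [0, 0.85, 0.6],
    [0, 0.85, 0.6],
    [0, 0.85, 0.6],
    [0, 0.85, 0.6],
  ],
  twist=[0, 0, 0, 0, 0],
  claw=[15, 15, 15, 15, 15],
)

```text
time_s: 16.8
position: [0.4886, -0.0401, 0.1496]
eef_rot: [-20.3, 90.0, -20.9]
contact_force: [-0.3, 0.5, -1.7]
gripper_width: 0.0255
```

>>> play_rows(
  slide=[
    [0, 0.85, 0.6],
    [0, 0.85, 0.6],
    [0, 0.85, 0.6],
    [0, 0.85, 0.6],
    [0, 0.85, 0.6],
  ],
  twist=[0, 0, 0, 0, 0],
  claw=[15, 15, 15, 15, 15],
)

```text
time_s: 17.3
position: [0.5795, 0.0867, 0.1495]
eef_rot: [-19.4, 90.0, -20.0]
contact_force: [0.3, -0.3, -2.3]
gripper_width: 0.0253
```

Run:
```python
from h import *
go([.580,.085,.055],0); snap('wrist','w10')
```

```text
at [0.5795 0.0867 0.1495] jaw -0.6 slide total [ 3.15 -0.06  0.02] twist deg -0.6 units -0.10 joint6 91.1 F [ 0.3 -0.3 -2.3] w 25.3 t 17.3
```

View pics/w10.png

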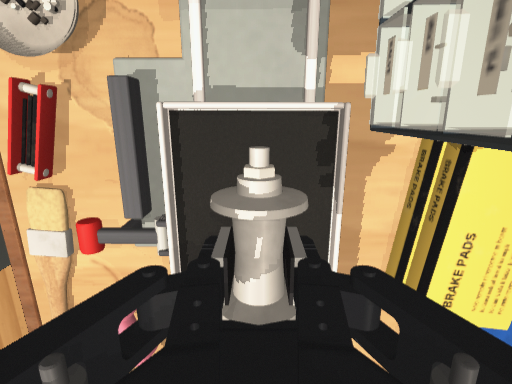

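>>> play_rows(
  slide=[
    [0.8, 0, 0],
    [0.8, 0, 0],
    [0.8, 0, 0],
    [0.4, 0, 0],
    [0.25, 0, 0],
  ],
  twist=[0, 0, 0, 0, 0],
  claw=[15, 15, 15, 15, 15],
)

```text
time_s: 17.85
position: [0.5787, 0.0854, 0.0571]
eef_rot: [-179.7, 89.9, 179.8]
contact_force: [0.5, -0.4, -2.4]
gripper_width: 0.0257
```

>>> play_rows(
  slide=[
    [0.06, 0, 0],
    [0, 0, 0],
    [0, 0, 0],
    [0, 0, 0],
    [0, 0, 0],
  ],
  twist=[0, 0, 0, 0, 0],
  claw=[15, 15, 30, 36, 42],
)

```text
time_s: 18.35
position: [0.5794, 0.0855, 0.0563]
eef_rot: [1.0, 89.9, 0.6]
contact_force: [-0.5, 0.3, 1.0]
gripper_width: 0.0419
```

>>> play_rows(
  slide=[
    [0, 0, 0],
    [-0.3, 0, 0],
    [-0.8, 0, 0],
    [-1, 0, 0],
    [-1, 0, 0],
  ],
  twist=[0, 0, 0, 0, 0],
  claw=[45, 45, 45, 45, 45],
)

```text
time_s: 18.85
position: [0.5788, 0.0855, 0.1505]
eef_rot: [130.3, 90.0, 129.8]
contact_force: [0.6, 0.2, 0.6]
gripper_width: 0.0449
```

Run:
```python
from h import *
go([.3945,-.268,.2],-8); snap('wrist','w11')
```

```text
at [0.5788 0.0855 0.1505] jaw -0.5 slide total [ -1.65 -11.83  -6.05] twist deg 7.5 units 1.25 joint6 90.9 F [0.6 0.2 0.6] w 44.9 t 18.9
```

View pics/w11.png

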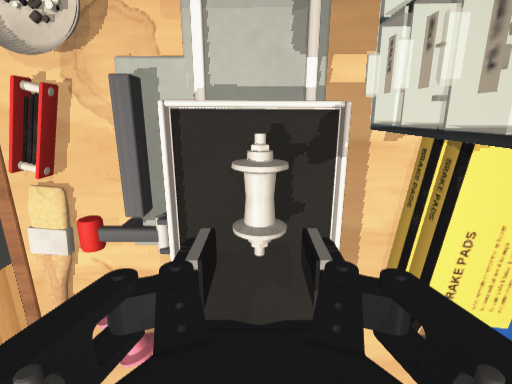

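>>> play_rows(
  slide=[
    [-0.8, 0, 0],
    [-0.8, -0.9, -0.5],
    [0, -0.9, -0.5],
    [0, -0.9, -0.5],
    [0, -0.9, -0.5],
  ],
  twist=[0, 0, 0, 0, 0],
  claw=[45, 45, 45, 45, 45],
)

```text
time_s: 19.4
position: [0.5175, -0.0229, 0.1975]
eef_rot: [-13.9, 89.9, -14.3]
contact_force: [0.7, 0.0, 0.8]
gripper_width: 0.045
```

>>> play_rows(
  slide=[
    [0, -0.9, -0.5],
    [0, -0.9, -0.5],
    [0, -0.9, -0.5],
    [0, -0.9, -0.5],
    [0, -0.9, -0.5],
  ],
  twist=[0, 0, 0, 0, 0],
  claw=[45, 45, 45, 45, 45],
)

```text
time_s: 19.9
position: [0.4414, -0.1574, 0.1974]
eef_rot: [-31.4, 90.0, -31.9]
contact_force: [0.4, -0.7, -0.5]
gripper_width: 0.045
```

>>> play_rows(
  slide=[
    [0, -0.8, -0.5],
    [0, -0.8, -0.5],
    [0, -0.8, -0.5],
    [0, 0, 0],
    [0, 0, 0],
  ],
  twist=[0, 0, 0, 0.65, 0.65],
  claw=[45, 45, 45, 45, 45],
)

```text
time_s: 20.4
position: [0.396, -0.2288, 0.1973]
eef_rot: [-31.9, 90.0, -40.5]
contact_force: [0.4, 0.4, -0.7]
gripper_width: 0.045
```

Run:
```python
from h import *
snap('wrist','w12');snap('top','top12')
go([.3945,-.268,.004],-8); _,m=load('w12'); print(proj(m,[.3945,-.268,.005]))
```

```text
at [ 0.3964 -0.2282  0.1972] jaw -8.4 slide total [ 6.44 -1.32  0.13] twist deg -0.4 units -0.06 joint6 58.2 F [-0.1  0.  -0.4] w 44.7 t 20.5
(np.float64(261.9382563181656), np.float64(203.19082188077272))
```

View pics/w12.png

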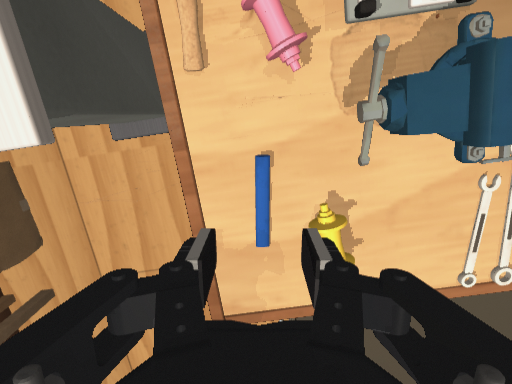

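Run:
```python
from h import *
np.set_printoptions(precision=4,suppress=True)
_,m=load('w12'); print(plane(m,322,208,.0225),plane(m,310,220,.03),plane(m,262,155,.005),plane(m,262,247,.005),plane(m,256,200,.007),plane(m,268.5,200,.007))
```

```text
[ 0.4628 -0.2787  0.0225] [ 0.4466 -0.2883  0.03  ] [ 0.4031 -0.2102  0.005 ] [ 0.3861 -0.3254  0.005 ] [ 0.3881 -0.2623  0.007 ] [ 0.4029 -0.2646  0.007 ]
```

>>> play_rows(
  slide=[
    [1, -0.7, 0.05],
    [1, -0.57, 0.05],
    [1, 0, 0],
    [1, 0, 0],
    [1, 0, 0],
  ],
  twist=[0, 0, 0, 0, 0],
  claw=[32, 32, 32, 32, 32],
)

```text
time_s: 21.0
position: [0.3941, -0.2662, 0.046]
eef_rot: [-34.9, 90.0, -43.0]
contact_force: [0.9, -0.6, -1.0]
gripper_width: 0.0318
```

Run:
```python
from h import *
go([.3945,-.267,.002],-8);snap('wrist','w13')
```

```text
at [ 0.3941 -0.2662  0.046 ] jaw -8.1 slide total [ 1.47 -0.02  0.02] twist deg -0.1 units -0.02 joint6 54.3 F [ 0.9 -0.6 -1. ] w 31.8 t 21.0
```

View pics/w13.png

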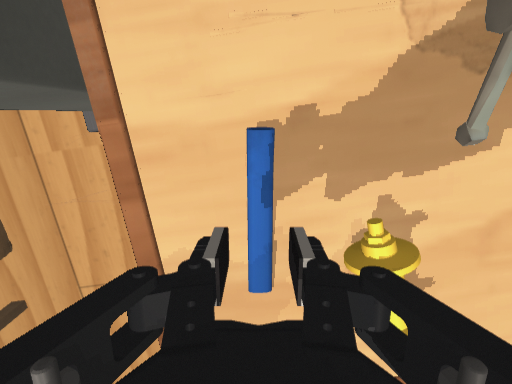

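>>> play_rows(
  slide=[
    [0.7, 0, 0],
    [0.5, 0, 0],
    [0.25, 0, 0],
    [0, 0, 0],
    [0, 0, 0],
  ],
  twist=[0, 0, 0, 0, 0],
  claw=[32, 32, 32, 32, 6],
)

```text
time_s: 21.55
position: [0.3943, -0.2664, 0.0041]
eef_rot: [-34.0, 90.0, -42.3]
contact_force: [-0.5, 0.1, -0.4]
gripper_width: 0.0187
```

>>> play_rows(
  slide=[
    [0, 0, 0],
    [0, 0, 0],
    [0, 0, 0],
    [-0.5, 0, 0],
    [-0.8, 0, 0],
  ],
  twist=[0, 0, 0, 0, 0],
  claw=[6, 6, 6, 6, 6],
)

```text
time_s: 22.05
position: [0.3936, -0.2658, 0.0427]
eef_rot: [144.8, 89.9, 136.5]
contact_force: [0.6, -0.2, 0.1]
gripper_width: 0.0123
```

>>> play_rows(
  slide=[
    [-0.9, 0, 0],
    [-0.9, 0, 0],
    [-0.9, 0, 0],
    [-0.9, 0, 0],
    [0, 0, 0],
  ],
  twist=[0, 0, 0, 0, 0],
  claw=[6, 6, 6, 6, 6],
)

```text
time_s: 22.55
position: [0.3952, -0.2673, 0.1541]
eef_rot: [-35.7, 89.7, -43.9]
contact_force: [0.9, 0.4, -2.0]
gripper_width: 0.0123
```

Run:
```python
from h import *
go([.576,-.018,.15],90);snap('wrist','w14')
```

```text
at [ 0.3952 -0.2673  0.1541] jaw -8.3 slide total [0.13 9.09 4.77] twist deg 81.7 units 13.62 joint6 54.4 F [ 0.9  0.4 -2. ] w 12.3 t 22.6
```

View pics/w14.png

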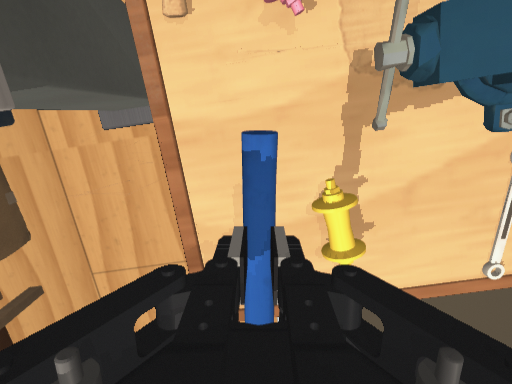

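>>> play_rows(
  slide=[
    [-0.8, 0, 0],
    [-0.7, 0.3, 0.2],
    [0, 0.9, 0.5],
    [0, 0.9, 0.5],
    [0, 0.9, 0.5],
  ],
  twist=[-0.5, -0.5, 0, 0, 0],
  claw=[6, 6, 6, 6, 6],
)

```text
time_s: 23.1
position: [0.4491, -0.1776, 0.1949]
eef_rot: [150.2, 90.0, 147.9]
contact_force: [0.3, -1.4, 0.0]
gripper_width: 0.0119
```

Run:
```python
from h import *
go([.576,-.008,.2],90)
```

```text
at [ 0.4491 -0.1776  0.1949] jaw -2.3 slide total [-0.17  5.82  4.  ] twist deg 87.7 units 14.62 joint6 61.0 F [ 0.3 -1.4  0. ] w 11.9 t 23.1
```

>>> play_rows(
  slide=[
    [0, 0.97, 0.67],
    [0, 0.97, 0.67],
    [0, 0.97, 0.67],
    [0, 0.97, 0.67],
    [0, 0.97, 0.67],
  ],
  twist=[0, 0, 0, 0, 0],
  claw=[6, 6, 6, 6, 6],
)

```text
time_s: 23.6
position: [0.5555, -0.0358, 0.1947]
eef_rot: [173.2, 90.0, 170.9]
contact_force: [0.8, -1.3, -0.1]
gripper_width: 0.012
```

>>> play_rows(
  slide=[
    [0, 0.97, 0.67],
    [0, 0, 0],
    [0, 0, 0],
    [0, 0, 0],
    [0, 0, 0],
  ],
  twist=[0, -1, -1, -1, -1],
  claw=[6, 6, 6, 6, 6],
)

```text
time_s: 24.1
position: [0.576, -0.0087, 0.1945]
eef_rot: [149.5, 89.9, 171.5]
contact_force: [0.1, -0.9, 0.1]
gripper_width: 0.012
```

>>> play_rows(
  slide=[
    [0, 0, 0],
    [0, 0, 0],
    [0, 0, 0],
    [0, 0, 0],
    [0, 0, 0],
  ],
  twist=[-1, -1, -1, -1, -1],
  claw=[6, 6, 6, 6, 6],
)

```text
time_s: 24.6
position: [0.576, -0.0089, 0.1946]
eef_rot: [118.5, 89.9, 170.5]
contact_force: [0.6, 0.6, 0.0]
gripper_width: 0.0123
```

>>> play_rows(
  slide=[
    [0, 0, 0],
    [0, 0, 0],
    [0, 0, 0],
    [0, 0, 0],
    [0, 0, 0],
  ],
  twist=[-1, -1, -1, -1, -1],
  claw=[6, 6, 6, 6, 6],
)

```text
time_s: 25.1
position: [0.576, -0.0089, 0.1946]
eef_rot: [88.3, 89.9, 170.3]
contact_force: [-0.8, -0.1, 0.1]
gripper_width: 0.012
```

>>> play_rows(
  slide=[
    [0, 0, 0],
    [0, 0, 0],
  ],
  twist=[-1, 0],
  claw=[6, 6],
)

```text
time_s: 25.3
position: [0.576, -0.0089, 0.1947]
eef_rot: [84.4, 89.9, 172.2]
contact_force: [1.1, -0.7, -0.1]
gripper_width: 0.0121
```

Run:
```python
from h import *
go([.576,-.008,.052],90);snap('wrist','w15')
```

```text
at [ 0.576  -0.0089  0.1947] jaw 87.8 slide total [ 4.76 -0.    0.03] twist deg -2.2 units -0.36 joint6 -6.8 F [ 1.1 -0.7 -0.1] w 12.1 t 25.3
```

View pics/w15.png

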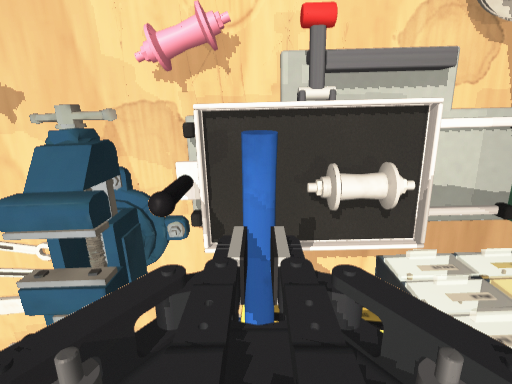

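>>> play_rows(
  slide=[
    [0.9, 0, 0],
    [0.9, 0, 0],
    [0.9, 0, 0],
    [0.9, 0, 0],
    [0, 0, 0],
  ],
  twist=[-0.3, 0, 0, 0, 0],
  claw=[6, 6, 6, 6, 6],
)

```text
time_s: 25.85
position: [0.5743, -0.0086, 0.0843]
eef_rot: [82.1, 89.7, 171.4]
contact_force: [0.5, 0.1, 0.3]
gripper_width: 0.0124
```

Run:
```python
from h import *
go([.576,-.008,.052],90);snap('wrist','w16');snap('side','s16');img('s16',200,135,345,265,4,'s16c')
```

```text
at [ 0.5743 -0.0086  0.0843] jaw 89.4 slide total [ 1.08 -0.06  0.02] twist deg -0.6 units -0.11 joint6 -8.4 F [0.5 0.1 0.3] w 12.4 t 25.9
```

View pics/w16.png

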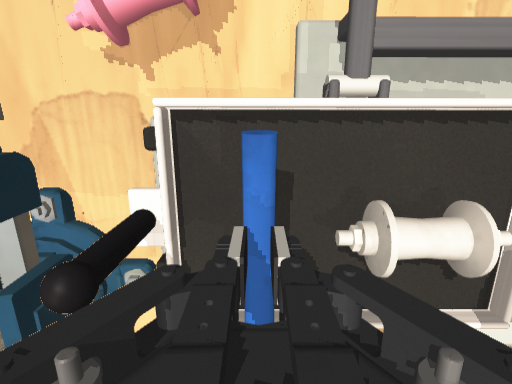

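View pics/s16c.png

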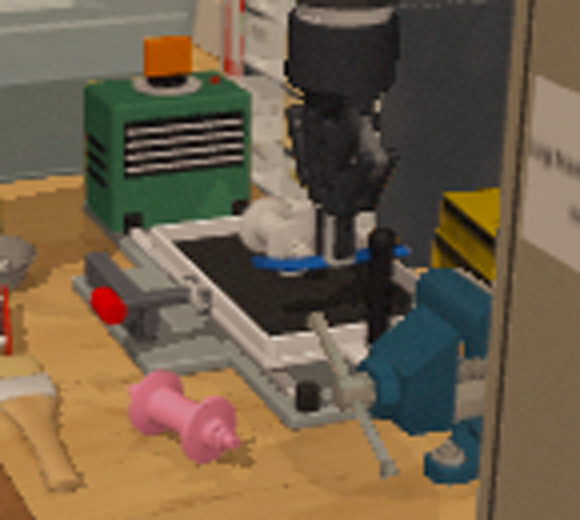

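>>> play_rows(
  slide=[
    [0.5, 0, 0],
    [0.35, 0, 0],
    [0.2, 0, 0],
    [0, 0, 0],
    [0, 0, 0],
  ],
  twist=[0, 0, 0, 0, 0],
  claw=[6, 6, 6, 6, 6],
)

```text
time_s: 26.45
position: [0.5766, -0.009, 0.0563]
eef_rot: [-98.8, 90.0, -9.2]
contact_force: [0.3, -0.6, 0.1]
gripper_width: 0.0121
```

>>> play_rows(
  slide=[
    [0, 0, 0],
    [0, 0, 0],
    [0, 0, 0],
    [0, 0, 0],
    [-0.3, 0, 0],
  ],
  twist=[0, 0, 0, 0, 0],
  claw=[18, 22, 26, 26, 26],
)

```text
time_s: 26.95
position: [0.5758, -0.0089, 0.0643]
eef_rot: [81.8, 89.9, 171.3]
contact_force: [0.4, 0.3, 0.9]
gripper_width: 0.026
```

>>> play_rows(
  slide=[
    [-0.8, 0, 0],
    [-1, 0, 0],
    [-1, 0, 0],
    [-1, 0, 0],
    [-1, 0, 0],
  ],
  twist=[0, 0, 0, 0, 0],
  claw=[26, 26, 26, 26, 26],
)

```text
time_s: 27.45
position: [0.5761, -0.0089, 0.2108]
eef_rot: [-101.3, 90.0, -11.7]
contact_force: [0.6, -0.2, 0.5]
gripper_width: 0.0259
```

Run:
```python
from h import *
go([.43,.045,.2],0);snap('wrist','w17');snap('top','t17');img('t17',130,85,380,260,3,'t17c')
```

```text
at [ 0.5761 -0.0089  0.2108] jaw 89.5 slide total [0.36 4.89 1.76] twist deg 89.5 units 14.92 joint6 -8.5 F [ 0.6 -0.2  0.5] w 25.9 t 27.4
```

View pics/w17.png

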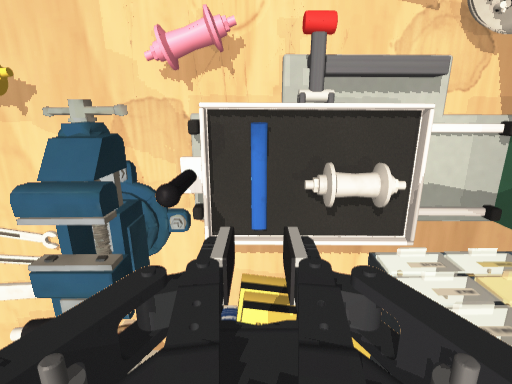

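View pics/t17c.png

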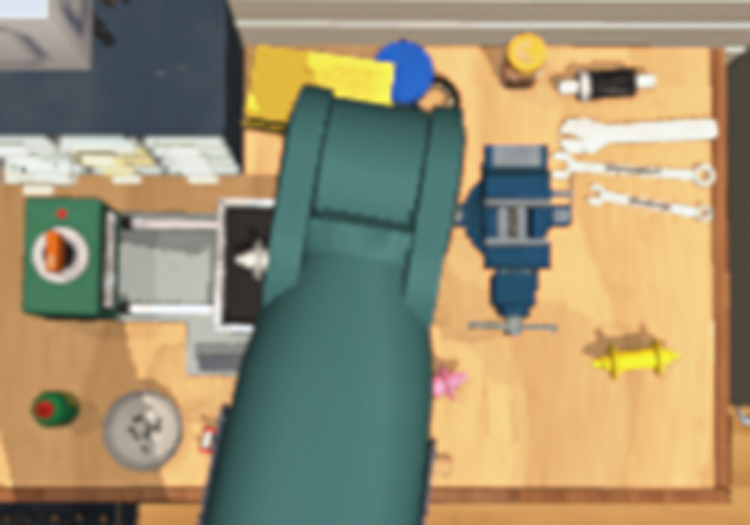

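Run:
```python
from h import *
np.set_printoptions(precision=4,suppress=True)
a,m=load('w17'); h=cv2.cvtColor(a,cv2.COLOR_BGR2HSV)
k=((h[...,0]<8)|(h[...,0]>172))&(h[...,1]>180); k[40:]=0
p=np.argwhere(k)[:,::-1]; print(p.min(0),p.max(0))
c=(p.min(0)+p.max(0))/2
for z in(.05,.055): print(plane(m,*c,z),plane(m,*p.min(0),z),plane(m,*p.max(0),z))
for f,c in(('w17',(320,20)),('w8',(250,181))):pass
_,m8=load('w8');print(tri(m,c,m8,(250,181)))
# bar edges
print(plane(m,330,56,.035),plane(m,330,74,.035))
go([.43,.045,.2],90)
```

```text
[303  11] [336  33]
[0.4273 0.0488 0.05  ] [0.418 0.033 0.05 ] [0.4368 0.0648 0.05  ]
[0.4287 0.0478 0.055 ] [0.4195 0.0323 0.055 ] [0.4379 0.0636 0.055 ]
(array([0.4771, 0.0457, 0.2973]), np.float64(0.1432495955614828))
[0.4541 0.0637 0.035 ] [0.4711 0.0646 0.035 ]
at [ 0.5778 -0.0091  0.2132] jaw 89.5 slide total [0.41 4.94 1.76] twist deg -0.5 units -0.08 joint6 -8.5 F [-0.6  0.   0.3] w 25.9 t 27.6
```

>>> play_rows(
  slide=[
    [0, 0.9, 0.38],
    [0, 0.9, 0.38],
    [0, 0.9, 0.38],
    [0, 0.9, 0.38],
    [0, 0.9, 0.38],
  ],
  twist=[0, 0, 0, 0, 0],
  claw=[52, 52, 52, 52, 52],
)

```text
time_s: 28.05
position: [0.4405, 0.0496, 0.2087]
eef_rot: [75.8, 90.0, 165.3]
contact_force: [-0.1, -0.5, 0.0]
gripper_width: 0.0519
```

>>> play_rows(
  slide=[
    [0.5, 0.5, 0],
    [0.8, 0, 0],
    [0.8, 0, 0],
    [0.8, 0, 0],
    [0, 0, 0],
  ],
  twist=[0, 0, 0, 0, 0],
  claw=[52, 52, 52, 52, 52],
)

```text
time_s: 28.55
position: [0.4251, 0.0494, 0.1199]
eef_rot: [86.3, 89.8, 175.8]
contact_force: [0.0, -0.2, 0.6]
gripper_width: 0.0519
```

Run:
```python
from h import *
np.set_printoptions(precision=4,suppress=True)
snap('wrist','w18');a,m=load('w18'); h=cv2.cvtColor(a,cv2.COLOR_BGR2HSV)
k=((h[...,0]<8)|(h[...,0]>172))&(h[...,1]>180); k[:,:200]=0;k[:,320:]=0
p=np.argwhere(k)[:,::-1]; print(p.min(0),p.max(0)); c=(p.min(0)+p.max(0))/2; print(plane(m,*c,.053))
go([.4275,.048,.034],90)
```

```text
[239  93] [319 219]
[0.3881 0.0639 0.053 ]
at [0.4259 0.0494 0.1214] jaw 89.5 slide total [ 2.91 -0.06 -0.05] twist deg -0.5 units -0.08 joint6 -3.8 F [-0.6  1.6  0.2] w 52.0 t 28.6
```

View pics/w18.png

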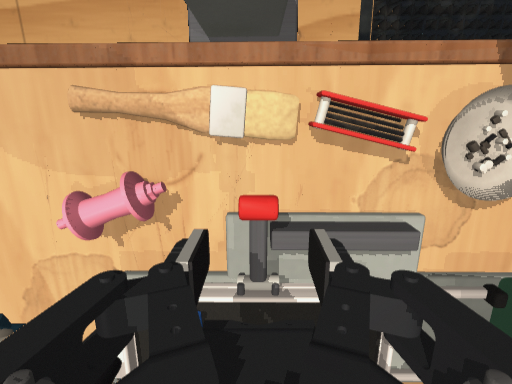

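>>> play_rows(
  slide=[
    [0.8, 0, -0.05],
    [0.8, 0, 0],
    [0.6, 0, 0],
    [0.4, 0, 0],
    [0.25, 0, 0],
  ],
  twist=[0, 0, 0, 0, 0],
  claw=[52, 52, 52, 52, 52],
)

```text
time_s: 29.1
position: [0.4274, 0.0477, 0.0366]
eef_rot: [-96.1, 90.0, -6.6]
contact_force: [0.7, 0.1, -0.2]
gripper_width: 0.0518
```

>>> play_rows(
  slide=[
    [0, 0, 0],
    [0, 0, 0],
    [0, 0, 0],
    [0, 0, 0],
    [0, 0, 0],
  ],
  twist=[0, 0, 0, 0, 0],
  claw=[40, 20, 20, 20, 20],
)

```text
time_s: 29.6
position: [0.4272, 0.0485, 0.0373]
eef_rot: [-36.0, 89.9, 53.6]
contact_force: [-1.8, 6.3, 4.6]
gripper_width: 0.0291
```

Run:
```python
from h import *
snap('wrist','w19')
go([.4275,.048,.034],90)
for t in np.arange(0,.9,.1):print(round(t,1),np.round([65/30*(1-np.cos(t)),65/30*np.sin(t)],2),end=';')
```

```text
at [0.4272 0.0485 0.0373] jaw 89.5 slide total [ 0.11 -0.01 -0.02] twist deg -0.5 units -0.08 joint6 -4.0 F [-1.5  6.5  3.6] w 29.0 t 29.6
0.0 [0. 0.];0.1 [0.01 0.22];0.2 [0.04 0.43];0.3 [0.1  0.64];0.4 [0.17 0.84];0.5 [0.27 1.04];0.6 [0.38 1.22];0.7 [0.51 1.4 ];0.8 [0.66 1.55];
```

View pics/w19.png

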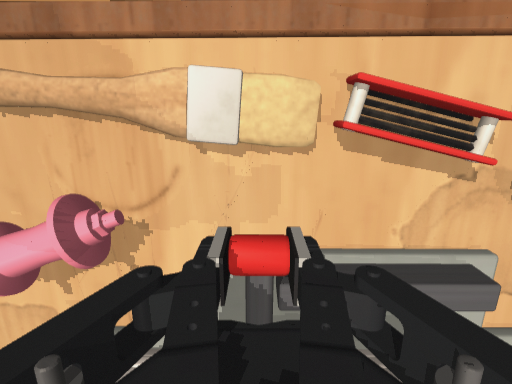

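>>> play_rows(
  slide=[
    [-0.22, -0.01, 0],
    [-0.21, -0.03, 0],
    [-0.21, -0.06, 0],
    [-0.2, -0.07, 0],
    [-0.2, -0.1, 0],
  ],
  twist=[0, 0, 0, 0, 0],
  claw=[20, 20, 20, 20, 20],
)

```text
time_s: 30.15
position: [0.4353, 0.0484, 0.0682]
eef_rot: [-22.0, 89.9, 67.5]
contact_force: [5.0, 6.7, -15.8]
gripper_width: 0.0283
```

>>> play_rows(
  slide=[
    [-0.18, -0.11, 0],
    [-0.18, -0.13, 0],
    [-0.15, -0.15, 0],
    [-0.1, -0.12, 0],
    [0, 0, 0],
  ],
  twist=[0, 0, 0, 0, 0],
  claw=[20, 20, 20, 20, 20],
)

```text
time_s: 30.65
position: [0.4499, 0.0482, 0.0863]
eef_rot: [29.5, 89.9, 119.1]
contact_force: [0.1, 5.5, -4.3]
gripper_width: 0.0282
```

Run:
```python
from h import *
snap('wrist','w20');snap('side','s20');img('s20',200,135,345,265,4,'s20c')
go([.4275,.048,.034],90)
```

```text
at [0.4498 0.0483 0.0863] jaw 89.5 slide total [ 1.74  0.74 -0.02] twist deg -0.5 units -0.08 joint6 -3.8 F [-0.4  5.5 -5.3] w 28.2 t 30.8
```

View pics/w20.png

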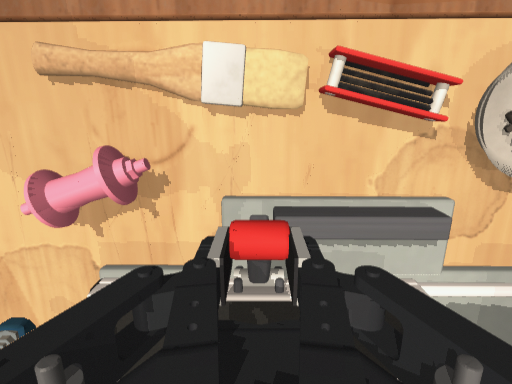

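View pics/s20c.png

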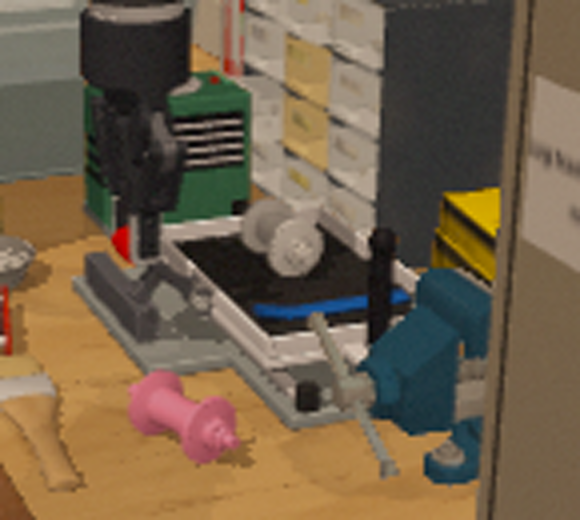

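>>> play_rows(
  slide=[
    [-0.1, -0.1, 0],
    [0, 0, 0],
    [0, 0, 0],
    [0, 0, 0],
    [0, 0, 0],
  ],
  twist=[0, 0, 0, 0, 0],
  claw=[20, 20, 36, 46, 52],
)

```text
time_s: 31.25
position: [0.4536, 0.0475, 0.0893]
eef_rot: [-106.2, 89.9, -16.6]
contact_force: [-0.4, 0.8, -0.5]
gripper_width: 0.0517
```

>>> play_rows(
  slide=[
    [-0.5, 0, 0],
    [-0.9, 0, 0],
    [-0.9, 0, 0],
    [-0.9, 0, 0],
    [0, 0, 0],
  ],
  twist=[0, 0, 0, 0, 0],
  claw=[52, 52, 52, 40, 40],
)

```text
time_s: 31.75
position: [0.4547, 0.0474, 0.1879]
eef_rot: [-95.6, 89.7, -6.1]
contact_force: [0.7, -1.1, -0.1]
gripper_width: 0.04
```

Run:
```python
from h import *
snap('wrist','w21')
go([.575,-.09,.21],0)
```

```text
at [0.4541 0.0474 0.1862] jaw 89.5 slide total [-0.78 -4.07 -4.55] twist deg 89.5 units 14.92 joint6 -3.8 F [-0.5 -0.2  0.3] w 40.0 t 31.8
```

View pics/w21.png

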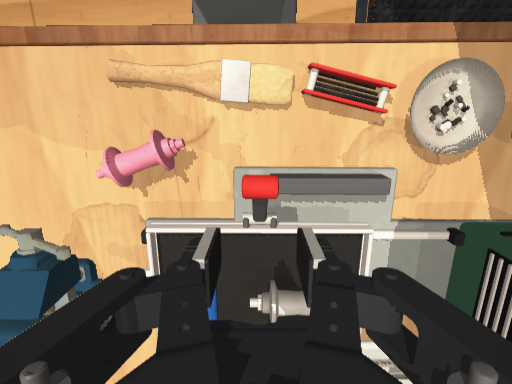

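>>> play_rows(
  slide=[
    [-0.8, 0, 0],
    [0, -0.82, -0.92],
    [0, -0.82, -0.92],
    [0, -0.82, -0.92],
    [0, -0.82, -0.92],
  ],
  twist=[0, 0, 0, 0, 0],
  claw=[40, 40, 40, 40, 40],
)

```text
time_s: 32.3
position: [0.5512, -0.0648, 0.2079]
eef_rot: [80.8, 89.9, 170.3]
contact_force: [0.3, 0.8, -0.1]
gripper_width: 0.0401
```

>>> play_rows(
  slide=[
    [0, -0.82, -0.92],
    [0, 0, 0],
    [0, 0, 0],
    [0, 0, 0],
    [0, 0, 0],
  ],
  twist=[0, 1, 1, 1, 1],
  claw=[40, 40, 40, 40, 40],
)

```text
time_s: 32.8
position: [0.5748, -0.0915, 0.2076]
eef_rot: [101.5, 89.9, 166.8]
contact_force: [0.1, 0.4, -0.2]
gripper_width: 0.0402
```

>>> play_rows(
  slide=[
    [0, 0, 0],
    [0, 0, 0],
    [0, 0, 0],
    [0, 0, 0],
    [0, 0, 0],
  ],
  twist=[1, 1, 1, 1, 1],
  claw=[40, 40, 40, 40, 40],
)

```text
time_s: 33.3
position: [0.5748, -0.0914, 0.2077]
eef_rot: [133.5, 89.9, 168.7]
contact_force: [-0.0, 0.7, -0.6]
gripper_width: 0.0398
```

>>> play_rows(
  slide=[
    [0, 0, 0],
    [0, 0, 0],
    [0, 0, 0],
    [0, 0, 0],
    [0, 0, 0],
  ],
  twist=[1, 1, 1, 1, 1],
  claw=[40, 40, 40, 40, 40],
)

```text
time_s: 33.8
position: [0.5748, -0.0914, 0.2077]
eef_rot: [162.4, 89.9, 167.7]
contact_force: [-0.4, -0.6, 0.2]
gripper_width: 0.0399
```

>>> play_rows(
  slide=[
    [0, 0, 0],
    [0, 0, 0],
  ],
  twist=[0.9, 0],
  claw=[40, 40],
)

```text
time_s: 34.0
position: [0.5748, -0.0914, 0.2079]
eef_rot: [166.6, 89.9, 166.6]
contact_force: [0.2, -0.7, -0.3]
gripper_width: 0.0401
```

Run:
```python
from h import *
snap('wrist','w22')
go([.575,-.0905,.092],0); print(proj(load('w22')[1],[.574,-.0905,.136]))
```

```text
at [ 0.5748 -0.0914  0.208 ] jaw 0.2 slide total [3.87 0.03 0.01] twist deg 0.2 units 0.04 joint6 72.7 F [ 0.  -0.5 -0.4] w 39.9 t 34.0
(np.float64(257.84383772733366), np.float64(200.26833041577805))
```

View pics/w22.png

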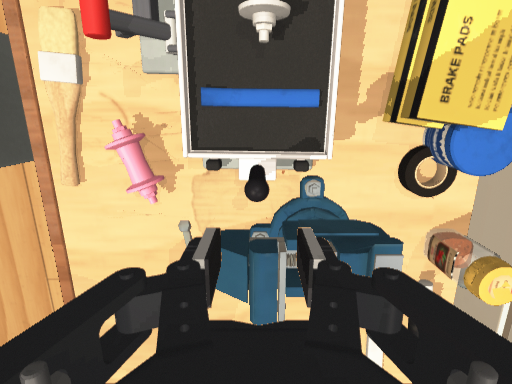

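>>> play_rows(
  slide=[
    [0.9, 0.08, 0],
    [0.9, 0, 0],
    [0.9, 0, 0],
    [0.7, 0, 0],
    [0.45, 0, 0],
  ],
  twist=[0, 0, 0, 0, 0],
  claw=[40, 40, 40, 40, 40],
)

```text
time_s: 34.55
position: [0.5742, -0.0888, 0.0913]
eef_rot: [163.5, 89.9, 163.8]
contact_force: [0.3, 0.4, 1.0]
gripper_width: 0.04
```

>>> play_rows(
  slide=[
    [0, 0, 0],
    [0, 0, 0],
    [0, 0, 0],
    [0, 0, 0],
    [0, 0.05, 0],
  ],
  twist=[0, 0, 0, 0, 0],
  claw=[10, 10, 10, 10, 10],
)

```text
time_s: 35.05
position: [0.5731, -0.0875, 0.093]
eef_rot: [-179.7, 89.8, -179.5]
contact_force: [-9.2, -2.0, -7.4]
gripper_width: 0.0143
```

>>> play_rows(
  slide=[
    [0, 0.1, 0],
    [0, 0.15, 0],
    [0, 0.2, 0],
    [0, 0.25, 0],
    [0, 0.25, 0],
  ],
  twist=[0, 0, 0, 0, 0],
  claw=[10, 10, 10, 10, 10],
)

```text
time_s: 35.55
position: [0.5734, -0.0588, 0.093]
eef_rot: [-177.2, 89.8, -177.0]
contact_force: [-6.1, -0.8, -9.8]
gripper_width: 0.0143
```

>>> play_rows(
  slide=[
    [0, 0.25, 0],
    [0, 0.25, 0],
    [0, 0.25, 0],
    [0, 0.25, 0],
    [0, 0.25, 0],
  ],
  twist=[0, 0, 0, 0, 0],
  claw=[10, 10, 10, 10, 10],
)

```text
time_s: 36.05
position: [0.574, -0.0212, 0.0931]
eef_rot: [-174.4, 89.9, -174.2]
contact_force: [-3.4, -2.8, -12.1]
gripper_width: 0.0144
```

>>> play_rows(
  slide=[
    [0, 0.25, 0],
    [0, 0.25, 0],
    [0, 0.2, 0],
    [0, 0.15, 0],
    [0, 0.1, 0],
  ],
  twist=[0, 0, 0, 0, 0],
  claw=[10, 10, 10, 10, 10],
)

```text
time_s: 36.55
position: [0.5743, 0.0074, 0.093]
eef_rot: [178.7, 89.9, 178.9]
contact_force: [-5.2, -1.6, -12.4]
gripper_width: 0.014
```

>>> play_rows(
  slide=[
    [0, 0.1, 0],
    [0, 0.1, 0],
    [0, 0.1, 0],
    [0, 0.1, 0],
    [0, 0.1, 0],
  ],
  twist=[0, 0, 0, 0, 0],
  claw=[10, 10, 10, 10, 10],
)

```text
time_s: 37.05
position: [0.5745, 0.0213, 0.0931]
eef_rot: [-109.8, 89.9, -109.7]
contact_force: [-6.5, -25.1, -15.9]
gripper_width: 0.0142
```

>>> play_rows(
  slide=[
    [0, 0.1, 0],
    [0, 0.1, 0],
    [0, 0, 0],
  ],
  twist=[0, 0, 0],
  claw=[10, 10, 10],
)

```text
time_s: 37.35
position: [0.5745, 0.0213, 0.0932]
eef_rot: [-96.3, 89.1, -96.4]
contact_force: [-9.0, -55.6, -14.8]
gripper_width: 0.0143
```

>>> play_rows(
  slide=[
    [0, -0.15, 0],
    [0, 0, 0],
    [0, 0, 0],
    [0, 0, 0],
    [0, 0, 0],
  ],
  twist=[0, 0, 0, 0, 0],
  claw=[10, 10, 25, 40, 40],
)

```text
time_s: 37.85
position: [0.576, 0.0237, 0.0943]
eef_rot: [5.3, 89.8, 5.4]
contact_force: [0.1, 0.4, 0.1]
gripper_width: 0.0402
```

>>> play_rows(
  slide=[
    [-0.5, 0, 0],
    [-1, 0, 0],
    [-1, 0, 0],
    [-1, 0, 0],
    [-1, 0, 0],
  ],
  twist=[0, 0, 0, 0, 0],
  claw=[40, 40, 40, 40, 40],
)

```text
time_s: 38.35
position: [0.5752, 0.0238, 0.2303]
eef_rot: [6.2, 89.9, 6.4]
contact_force: [0.4, 0.0, -0.1]
gripper_width: 0.04
```

Run:
```python
from h import *
snap('wrist','w23');snap('side','s23');img('s23',160,135,345,285,4,'s23c')
go([.577,.322,.26],0)
```

```text
at [0.5768 0.0237 0.2326] jaw 0.2 slide total [-0.92  9.94  0.04] twist deg 0.2 units 0.03 joint6 84.1 F [ 0.   0.9 -0.9] w 40.1 t 38.5
```

View pics/w23.png

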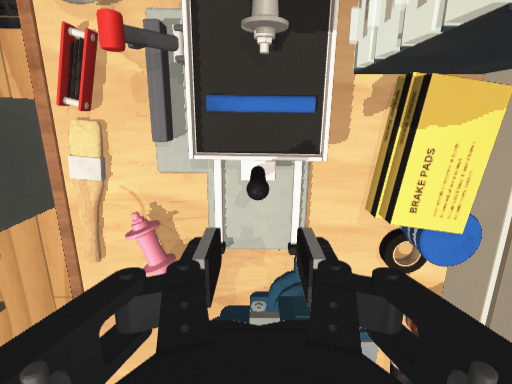

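View pics/s23c.png

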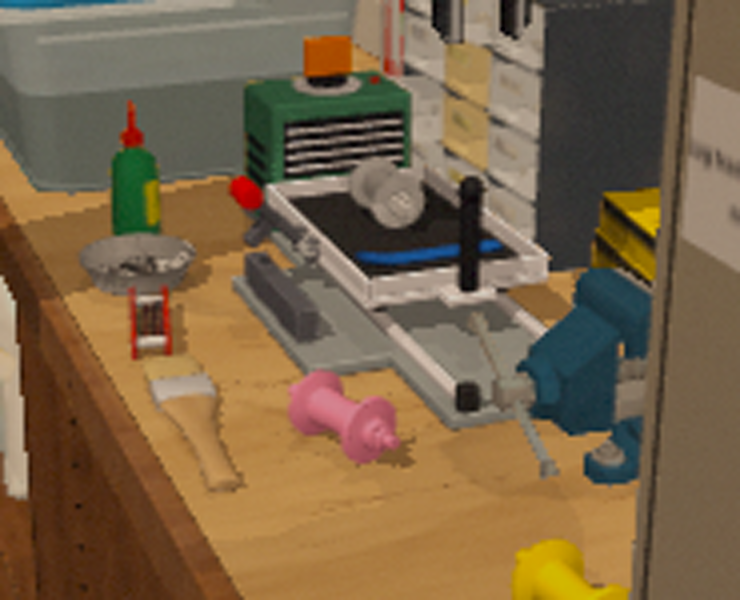

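>>> play_rows(
  slide=[
    [-0.8, 0.9, 0],
    [-0.8, 0.9, 0],
    [-0.5, 0.9, 0],
    [0, 0.9, 0],
    [0, 0.9, 0],
  ],
  twist=[0, 0, 0, 0, 0],
  claw=[60, 60, 60, 60, 60],
)

```text
time_s: 38.95
position: [0.5749, 0.1599, 0.2918]
eef_rot: [17.1, 89.9, 17.3]
contact_force: [0.7, 0.1, -0.7]
gripper_width: 0.0599
```

Run:
```python
from h import *
snap('wrist','w24');snap('top','t24');img('t24',110,85,310,235,4,'t24c')
go([.577,.322,.28],0)
```

```text
at [0.5745 0.1613 0.2911] jaw 0.3 slide total [0.38 5.36 0.11] twist deg 0.3 units 0.05 joint6 97.5 F [ 0.3 -0.8 -0.4] w 59.8 t 39.0
```

View pics/w24.png

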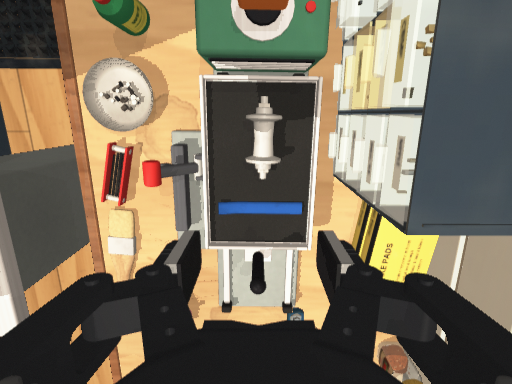

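View pics/t24c.png

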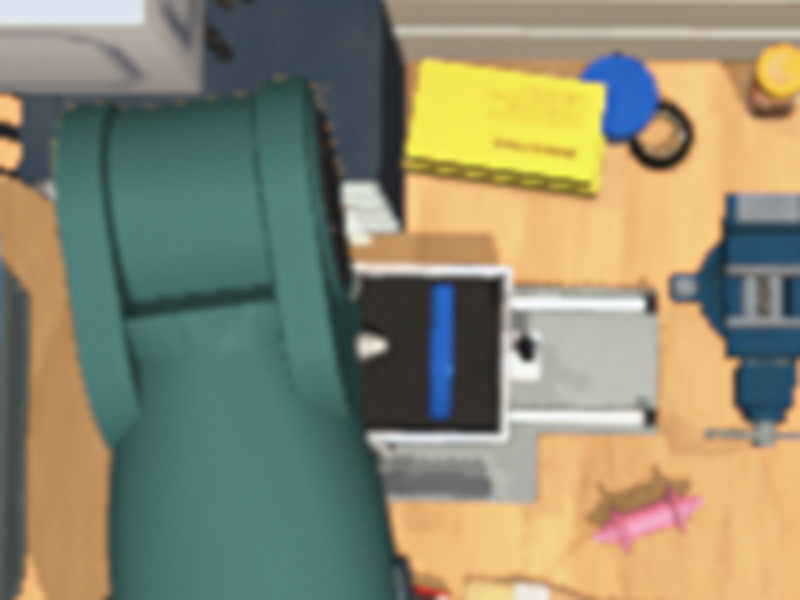

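Run:
```python
from h import *
np.set_printoptions(precision=4,suppress=True)
_,m=load('w24');_,s=load('side0'); print(tri(m,(410,231),s,(297,124)))
img('side0',230,90,345,210,5,'cab'); img('w24',180,0,340,90,4.8,'w24k')
```

```text
(array([0.6847, 0.1462, 0.2578]), np.float64(0.018664068967660003))
```

View pics/cab.png

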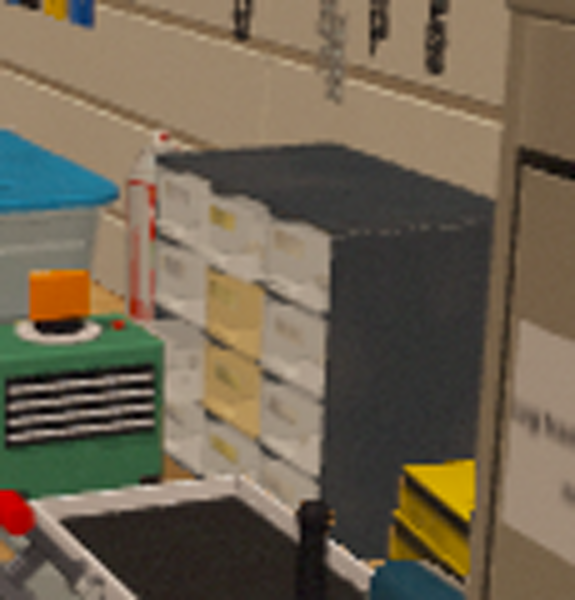

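View pics/w24k.png

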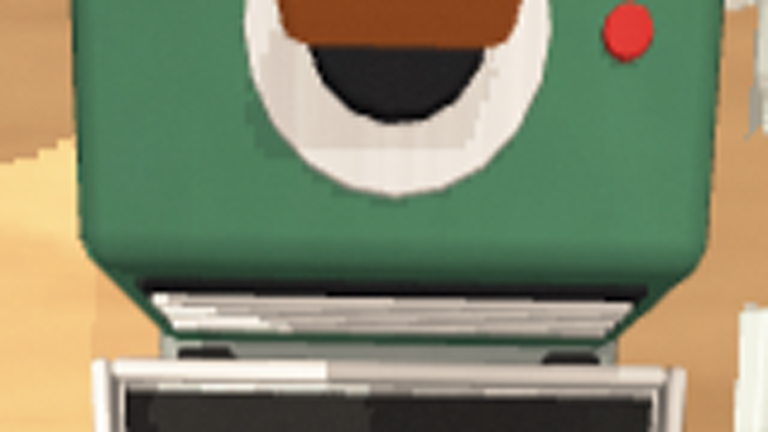

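>>> play_rows(
  slide=[
    [0, 0.9, 0.02],
    [0, 0.9, 0.02],
    [0, 0.9, 0.02],
    [0, 0.9, 0.02],
    [0, 0.7, 0.02],
  ],
  twist=[0, 0, 0, 0, 0],
  claw=[60, 60, 60, 60, 60],
)

```text
time_s: 39.55
position: [0.5774, 0.2885, 0.2911]
eef_rot: [43.8, 90.0, 43.9]
contact_force: [0.1, -0.1, -0.1]
gripper_width: 0.0601
```

>>> play_rows(
  slide=[
    [0, 0, 0],
    [0, 0, 0],
    [0, 0, 0],
    [0, 0, 0],
    [0, 0, 0],
  ],
  twist=[-1, -1, -1, -1, -1],
  claw=[50, 50, 50, 50, 50],
)

```text
time_s: 40.05
position: [0.5776, 0.2871, 0.2911]
eef_rot: [-0.4, 90.0, 30.0]
contact_force: [-0.1, -0.0, 0.1]
gripper_width: 0.05
```

>>> play_rows(
  slide=[
    [0, 0, 0],
    [0, 0, 0],
    [0, 0, 0],
    [0, 0, 0],
    [0, 0, 0],
  ],
  twist=[-1, -1, -1, -1, -1],
  claw=[50, 50, 50, 50, 50],
)

```text
time_s: 40.55
position: [0.5776, 0.2871, 0.2912]
eef_rot: [-31.3, 90.0, 29.0]
contact_force: [-0.4, 0.5, -0.4]
gripper_width: 0.0503
```

>>> play_rows(
  slide=[
    [0, 0, 0],
    [0, 0, 0],
    [0, 0, 0],
    [0, 0, 0],
    [0, 0, 0],
  ],
  twist=[-1, -1, -1, -1, -1],
  claw=[50, 50, 50, 50, 50],
)

```text
time_s: 41.05
position: [0.5776, 0.287, 0.2912]
eef_rot: [-56.9, 90.0, 33.4]
contact_force: [-0.9, 0.1, -0.4]
gripper_width: 0.05
```

Run:
```python
from h import *
snap('wrist','w25')
go([.577,.322,.22],90)
```

```text
at [0.5775 0.2871 0.2911] jaw 90.7 slide total [2.37 0.   1.16] twist deg 0.7 units 0.12 joint6 18.5 F [ 0.5 -0.5  0.4] w 50.0 t 41.1
```

View pics/w25.png

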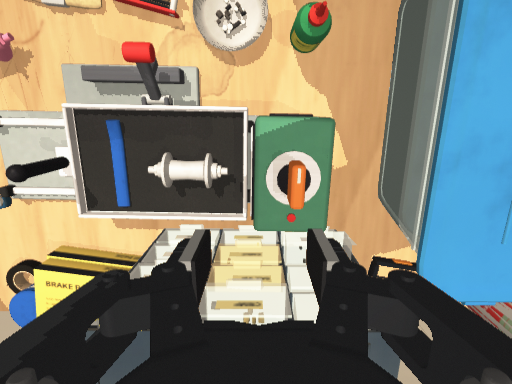

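>>> play_rows(
  slide=[
    [0.6, 0, 0.58],
    [0.6, 0, 0.58],
    [0, 0, 0],
    [0, 0, 0],
  ],
  twist=[0, 0, 0, 0],
  claw=[45, 45, 45, 45],
)

```text
time_s: 41.5
position: [0.5772, 0.322, 0.2553]
eef_rot: [131.1, 90.0, -138.8]
contact_force: [-0.4, -0.9, 0.4]
gripper_width: 0.0452
```

Run:
```python
from h import *
np.set_printoptions(precision=4,suppress=True)
snap('wrist','w26')
C={}
for f,roi in (('w25',(270,150,330,215)),('w26',(200,120,340,230))):
    a,m=load(f); h=cv2.cvtColor(a,cv2.COLOR_BGR2HSV); k=((h[...,0]>7)&(h[...,0]<17)&(h[...,1]>170)); x0,y0,x1,y1=roi
    z=np.zeros_like(k); z[y0:y1,x0:x1]=k[y0:y1,x0:x1]
    n,l,st,c=cv2.connectedComponentsWithStats(z.astype(np.uint8)); i=1+np.argmax(st[1:,4]); p=np.argwhere(l==i)[:,::-1]; rc=cv2.minAreaRect(p.astype(np.float32)); print(f,rc,st[i]); C[f]=(rc,m)
    b=cv2.boxPoints(rc); print([plane(m,*q,.165) for q in b])
print(tri(C['w25'][1],C['w25'][0][0],C['w26'][1],C['w26'][0][0]))
go([.577,.322,.22],90); img('w26',180,100,340,250,4,'w26c')
```

```text
w25 ((296.0747985839844, 184.50375366210938), (17.67791748046875, 47.24098587036133), 2.862405300140381) [287 161  19  48 704]
[array([0.5995, 0.3133, 0.165 ]), array([0.5531, 0.3141, 0.165 ]), array([0.5539, 0.3307, 0.165 ]), array([0.6003, 0.3306, 0.165 ])]
w26 ((261.5, 194.0), (54.0, 17.0), 90.0) [253 167  18  55 790]
[array([0.5525, 0.3166, 0.165 ]), array([0.5525, 0.3305, 0.165 ]), array([0.5994, 0.331 , 0.165 ]), array([0.5994, 0.3164, 0.165 ])]
(array([0.579 , 0.3238, 0.1525]), np.float64(0.00038699064005857166))
at [0.5774 0.3218 0.2559] jaw 90.1 slide total [1.2  0.01 0.01] twist deg 0.1 units 0.01 joint6 22.0 F [ 0.9  0.1 -0.6] w 45.1 t 41.5
```

View pics/w26c.png

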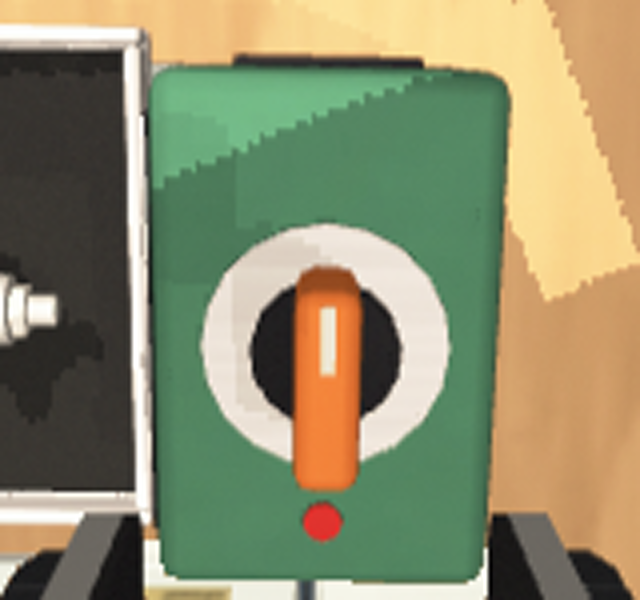

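>>> play_rows(
  slide=[
    [0.9, 0, 0.06],
    [0.9, 0, 0],
    [0.8, 0, 0],
    [0.7, 0, 0],
    [0.5, 0, 0],
  ],
  twist=[0, 0, 0, 0, 0],
  claw=[40, 40, 40, 40, 40],
)

```text
time_s: 42.05
position: [0.5774, 0.3233, 0.1409]
eef_rot: [-79.6, 90.0, 10.4]
contact_force: [0.5, 0.1, -0.3]
gripper_width: 0.0402
```

>>> play_rows(
  slide=[
    [0, 0, 0],
    [0, 0, 0],
    [0, 0, 0],
    [0, 0, 0],
    [0, 0, 0],
  ],
  twist=[0, 0, 0, 0, 0],
  claw=[25, 8, 8, 8, 8],
)

```text
time_s: 42.55
position: [0.5776, 0.3242, 0.1424]
eef_rot: [-71.6, 89.9, 18.6]
contact_force: [-2.6, 0.1, 4.3]
gripper_width: 0.0129
```

Run:
```python
from h import *
go([.577,.322,.142],21);snap('wrist','w27')
```

```text
at [0.5776 0.3242 0.1424] jaw 90.1 slide total [ 0.01  0.02 -0.07] twist deg 69.1 units 11.52 joint6 22.2 F [-2.6  0.1  4.3] w 12.9 t 42.5
```

View pics/w27.png

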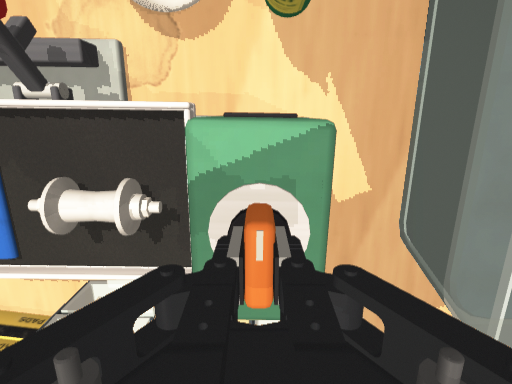

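>>> play_rows(
  slide=[
    [0, 0, 0],
    [0, 0, 0],
    [0, 0, 0],
    [0, 0, 0],
    [0, 0, 0],
  ],
  twist=[0.8, 1, 1, 1, 1],
  claw=[8, 8, 8, 8, 8],
)

```text
time_s: 43.1
position: [0.5775, 0.3245, 0.1424]
eef_rot: [-26.9, 89.9, 34.2]
contact_force: [-1.1, 3.3, 5.9]
gripper_width: 0.0129
```

>>> play_rows(
  slide=[
    [0, 0, 0],
    [0, 0, 0],
    [0, 0, 0],
    [0, 0, 0],
    [0, 0, 0],
  ],
  twist=[1, 1, 1, 1, 1],
  claw=[8, 8, 8, 8, 8],
)

```text
time_s: 43.6
position: [0.5778, 0.3248, 0.1424]
eef_rot: [9.1, 89.8, 40.2]
contact_force: [0.6, 4.5, 4.1]
gripper_width: 0.0131
```

>>> play_rows(
  slide=[
    [0, 0, 0],
    [0, 0, 0],
    [0, 0, 0],
    [0, 0, 0],
  ],
  twist=[1, 0.4, 0, 0],
  claw=[8, 8, 8, 8],
)

```text
time_s: 44.0
position: [0.5778, 0.3249, 0.1424]
eef_rot: [18.4, 89.8, 41.4]
contact_force: [0.9, 5.7, 3.8]
gripper_width: 0.0129
```

Run:
```python
from h import *
go([.577,.322,.142],21);print(r.sense()['ft_torque']);snap('wrist','w28')
```

```text
at [0.5778 0.3249 0.1424] jaw 23.0 slide total [ 0.01 -0.08 -0.06] twist deg 2.0 units 0.33 joint6 89.3 F [0.9 5.7 3.8] w 12.9 t 44.0
[0.91526133 0.06730103 0.02085537]
```

View pics/w28.png

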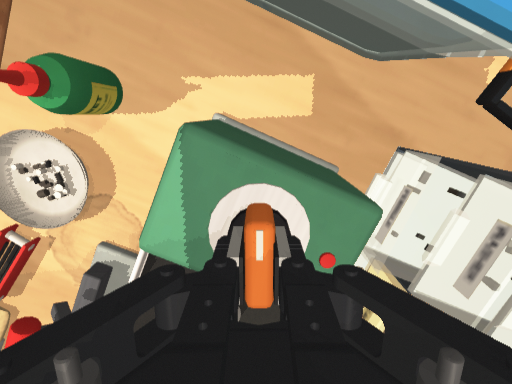

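>>> play_rows(
  slide=[
    [0, 0, 0],
    [0, 0, 0],
    [0, 0, 0],
    [0, 0, 0],
    [0, 0, 0],
  ],
  twist=[0.2, 0, -0.8, -1, -1],
  claw=[8, 8, 8, 8, 8],
)

```text
time_s: 44.55
position: [0.5777, 0.3248, 0.1424]
eef_rot: [1.3, 89.9, 40.2]
contact_force: [-0.3, 4.1, 5.5]
gripper_width: 0.0134
```

>>> play_rows(
  slide=[
    [0, 0, 0],
    [0, 0, 0],
    [0, 0, 0],
    [0, 0, 0],
    [0, 0, 0],
  ],
  twist=[-1, -1, -1, -1, -1],
  claw=[8, 8, 8, 8, 8],
)

```text
time_s: 45.05
position: [0.5776, 0.3244, 0.1424]
eef_rot: [-40.7, 89.9, 28.1]
contact_force: [-1.6, 1.3, 6.6]
gripper_width: 0.0128
```

>>> play_rows(
  slide=[
    [0, 0, 0],
    [0, 0, 0],
    [0, 0, 0],
    [0, 0, 0],
    [0, 0, 0],
  ],
  twist=[-1, -1, -1, -0.6, 0],
  claw=[8, 8, 8, 8, 8],
)

```text
time_s: 45.55
position: [0.5776, 0.3242, 0.1424]
eef_rot: [-72.8, 89.9, 17.5]
contact_force: [-1.7, 0.7, 6.6]
gripper_width: 0.0131
```

>>> play_rows(
  slide=[
    [0, 0, 0],
    [0, 0, 0],
    [0, 0, 0],
    [-0.3, 0, 0],
    [-0.8, 0, 0],
  ],
  twist=[0, 0, 0, 0, 0],
  claw=[30, 50, 60, 60, 60],
)

```text
time_s: 46.05
position: [0.5763, 0.3237, 0.1734]
eef_rot: [113.3, 89.8, -156.6]
contact_force: [0.9, -0.7, 0.3]
gripper_width: 0.06
```

>>> play_rows(
  slide=[
    [-0.9, 0, 0],
    [-0.9, 0, 0],
    [-0.9, 0, 0],
    [-0.9, 0, 0],
    [0, 0, 0],
  ],
  twist=[0, 0, 0, 0, 0],
  claw=[60, 60, 60, 60, 60],
)

```text
time_s: 46.55
position: [0.578, 0.3244, 0.2864]
eef_rot: [-68.8, 89.7, 21.3]
contact_force: [0.4, -0.2, 1.0]
gripper_width: 0.0601
```

Run:
```python
from h import *
go([.577,.287,.29],90);snap('wrist','w29');snap('side','s29');img('s29',160,135,345,285,4,'s29c')
```

```text
at [0.578  0.3244 0.2864] jaw 90.1 slide total [-0.12  0.03 -1.25] twist deg 0.1 units 0.02 joint6 22.1 F [ 0.4 -0.2  1. ] w 60.1 t 46.5
```

View pics/w29.png

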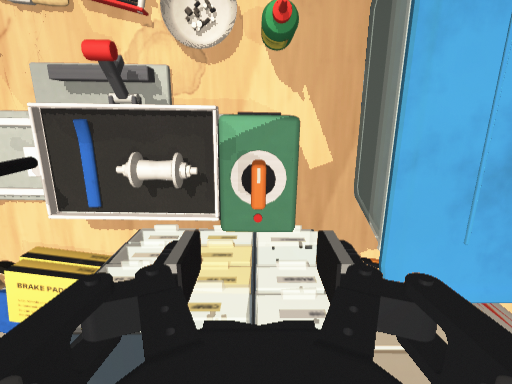

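View pics/s29c.png

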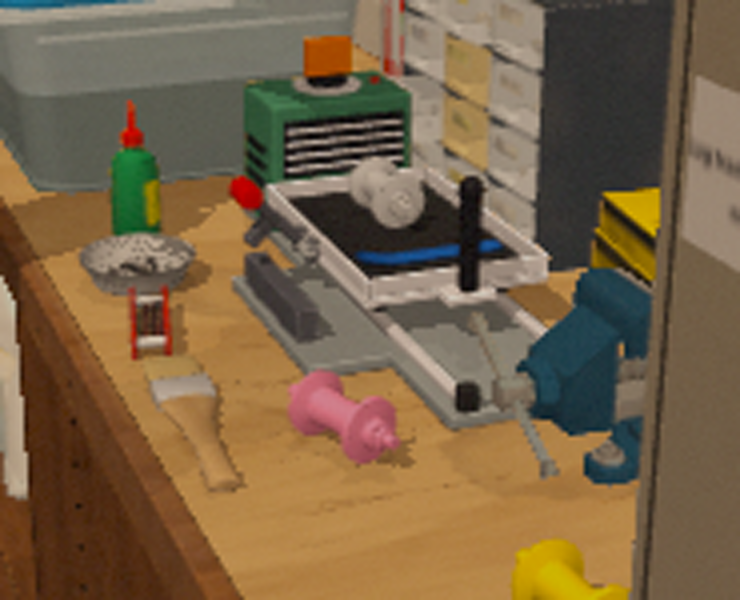

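Run:
```python
from h import *
np.set_printoptions(precision=4,suppress=True)
_,m=load('w29'); print('roller',plane(m,100,50,.0995),'rim right',plane(m,218,160,.061),'hub',plane(m,157,170,.0685),'blue',plane(m,88,163,.051))
snap('wrist','w30'); d=cv2.absdiff(load('w30')[0],load('w29')[0])[:220]; print(d.mean()); r.close_job()
```

```text
roller [0.4488 0.1593 0.0995] rim right [0.5698 0.2723 0.061 ] hub [0.5814 0.1958 0.0685] blue [0.5756 0.0997 0.051 ]
8.104385653409091
the job is handed in; nothing more can be done
```

The job is done and handed in, though the interface gave no verdict. In the order asked:

1. I rolled the trolley home to the loading end. It moved 22 mm and stopped at about 48 N.
2. I pressed the brake lever down to level, then laid the two washed parts I found, the grey hub and the blue tyre lever, in the tray and let go.
3. I flicked the brake up again and rolled the loaded trolley by its post. It moved about 109 mm and stopped hard at about 55 N.
4. I turned the start key 67° (1.17 rad) clockwise and held it there. I then turned it back to rest with the fingers still on it and opened them, so it did not spring back freely.

**Washed parts:** I saw no second grey hub and no yellow lever on the parts of the bench I could view. I left the pink and yellow hub look-alikes alone.

**Last checks, from the final wrist picture:**
- **Parts:** the hub is at about (0.581, 0.196) and the blue lever at about (0.576, 0.100), both inside the rim.
- **Trolley and brake:** the brake roller is raised and measures about 111 mm further along than at the loading end, so the trolley is at its blower stop.
- **Key and bottle:** the key wing is back in its rest direction, and the bottle is still standing, apparently where it was.
- **Robot:** the gripper is open and clear of everything, at a height of about 0.29 m.

**Checks that disagreed or failed:**
- The tray rim measured about 6 mm further along than the travel predicted, which I put down to picking the edge by eye.
- A comparison of the last two wrist pictures, meant to confirm that nothing was moving, came out at a mean difference of 8.1. I did not look into it. The arm may still have been settling, so it does not prove the parts were at rest.

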